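# Set the heel piece to the boot sole on the boot-length press

### The arm

A 7-joint arm with a two-finger parallel gripper is mounted at the origin on the work surface. World frame = base frame: x ahead of the robot, y to its left, z up, the work surface at z = 0. Lengths are in m, angles in rad, forces in N, time in s.
With the tool pointing down it reaches from about 0.4 to 0.85 m from the base axis. Payload 4.5 kg.
Tool frame: the origin (TCP) lies on the centre line of the jaws, within the pads' length; the fingertips stand 11 mm ahead of it and the grasp point (between the pads) lies 8 mm behind it; z points along the fingers, x is the direction in which the jaws open and shut, and the axes are right-handed (so a half turn about z gives the same grasp; the last joint's range is limited). The gripper opens to 88 mm and grips with 3 to 60 N. Pads are 18 mm wide; open, the fingers measure 123 mm over their backs; the gripper's body (75 mm by 187 mm) begins 45 mm behind the grasp point.
Start: joints at [0.034, 0.689, -0.195, 1.565, 0.157, 0.902, -0.215], TCP at [0.625, 0, 0.25] pointing down, gripper open.
Joint ranges: [-3.01, 3.01], [-0.46, 2.08], [-1.47, 1.51], [0.13, 2.56], [-1, 4.14], [0.04, 2.09], [-2.66, 2.66]. Speed limits (rad/s): [2.57, 2.57, 3.14, 3.14, 3.14, 3.14, 3.14].

### API

Orientations are given as a unit quaternion [x, y, z, w].
In Python, from plant import r, vision, order, nets gives the robot as it stands.
- The arm moves only by the tool send_rows, never from a script. Its argument "series" is a list of rows, each an object with "delta_pos": the shift along the tool's x, y, z in cm, a list of three; "turn": the turn about the tool's z in degrees; "jaw": the closure, from 0 (fully open) to 1 (shut). In form: [{"delta_pos": [x, y, z], "turn": turn, "jaw": jaw}, ...]. A call has 1 to 8 rows; each row is the pose to reach, as a shift and turn from the pose commanded when the call began, along the tool's axes at that moment; what a row does not reach only later rows make up. A row lasts 1/12 s, in which the tool goes at most 41.7 mm and 7.16 degrees, less where a joint would pass 70% of its speed; a pose out of reach is approached as far as the arm can. A call with a gripper value outside its range is refused whole. The fingers move at their own pace and stop on an object; "force" is the grip in N (left out, the last holds). Time passes only in rows, so rows that repeat a pose let the fingers close. It gives the time, the measured TCP pose, the force and the opening at its end, in the units of the state.
- r.get_state(): the state, without advancing time (a new reading comes with each control period).
- vision.snapshot(name): name is "scene" or "side" or "wrist"; returns the picture (384x512x3 uint8, blue, green, red); there is no depth.
- vision.camera_params(name): a dict with "intrinsics" (3x3 intrinsics, pixels), "extrinsics" (4x4, takes a point from world to camera coordinates). Camera axes: x right, y down, z forward; pixel columns grow to the right and rows downward; lengths in m; the calibration is good to about 2 mm. The wrist camera is an equidistant fisheye: a pixel r from the principal point sees the ray r / f radians off the axis. A picture is of the moment at which its call begins: read the wrist's pose just before it. camera_params takes no time and is no camera call; for the wrist camera it gives the pose at the moment of the call.
- order.finish_job(): hands the job in, once; it reports no verdict.
Trained networks look in the newest picture that a camera, given by its name, has taken for a name from the list of things; names that differ only in an ending like _2 or _b are one class to them, and where a whole thing is asked for, a point or a joint stands for the part that bears it (a point fixed in the world has none). Each returns a list of dicts, best first, with "score" (0 to 1); they miss things now and then, are a little off and sometimes report something else, mostly with a low value. They report only what shows in the picture. A call takes as long as a camera call.
- nets.boxes_of(camera, label): "location" ([row, column] as shares, 0 to 1, of the picture: columns of its width, rows of its height, amid what is visible of it).
- nets.trace(camera, label): "region" (384x512 bool, what is visible of it) and "location" ([row, column] as shares, 0 to 1, of the picture: columns of its width, rows of its height, amid what is visible of it).
The state is a dict: "clock": time; "q": joint angles; "qd": joint speeds; "joint_torque": joint torques, N m; "tool_pos": TCP position; "eef_rot": TCP orientation; "contact_force": force on the tool from outside, world axes, zero at the start; "moment": the same for the moment, N m; "opening": opening from 0.0 (shut) to 1.0 (fully open).
Only numpy, scipy, OpenCV 4.12 (cv2) and the standard library are available. Lean on these libraries where they do the work, as an engineer would, in place of code of your own. Each camera call takes 0.05 s, during which the arm holds its last target.

### The job

Sit the tall white nylon heel piece on the saddle of the boot-length press, between the cheeks and close up to the backstop, with its nose towards the boot sole, and let go. Then swing the press's long cast-iron lever to bring the heel piece up to the heel of the sole, stopping about 6 mm short: it must not touch the sole. Leave the lever standing there and everything else on the bench where it lies.

Things in the scene. Friction and masses are not known exactly. Their poses are not given: they have to be found in the camera images.
- heel_piece: Binding heel piece, white nylon, 70 mm high, about 0.3 kg, upright on the bench. Base plate 85 x 42 x 12 mm; housing 36 mm wide with flat parallel sides (x -30 to +30, z 12 to 55 mm) to grip. Origin: centre of the base's underside; x to the nose, z up. The step-in lever overhangs the rear top to x = -56 mm. The white toe piece is only 36 mm high, with two wings.
- heel_nose (a point): On the heel piece: middle of the front face of its nose (a blunt block, z 18 to 46 mm), 50 mm ahead (+x) of the origin, 32 mm above the underside. Axes as the heel piece's.
- press: Boot-length press, fixed: green cast-iron bed 630 x 90 mm, top 45 mm above the bench, feet 125 mm wide. Origin: on the bench, on the bed's centre line. y along the bed towards the boot sole, x across it away from the robot, z up; turned a few degrees from the bench's axes.
- saddle: Steel carriage sliding along the bed. Origin: centre of its flat floor, 60 mm above the bench; axes parallel to the press's. Cheeks stand 8 mm above the floor, inner faces at x = +-25 mm (y -35 to +27); a backstop 15 mm high has its face at y = -42.5 mm; the +y end is open. The heel piece just lies on it, held by its weight, its x along the saddle's +y, origins together when against the backstop.
- lever: Dark cast-iron lever, level, 70 to 88 mm above the bench. Origin: on its upright pivot, at press x = 85, y = -115 mm; the bar runs along its -x, 21 to 50 mm wide. Axes as the press's when square across the bed. With the grip swung from square towards the sole (press +y) by angle a, the saddle's origin is at press y = -12.5 mm + 85 mm x a. a: -0.45 to 0.55 rad, at the start -0.42 to -0.15.
- lever_grip (a point): Middle of the lever's upright round grip, 29 mm thick, standing free from 94 to 166 mm above the bench, 270 mm from the pivot. Pinch it from above or push it. It goes about three times as far as the saddle. The hinge is stiff (about 1.5 N m, 6 to 8 N here), without notches: the lever stays wherever it is let go. Axes as the lever's.
- test_sole: Black boot sole 300 mm long, 66 mm wide at the heel, top 120 mm above the bench, held fixed over the bed by a toe clamp at the press's left end. Origin: on the bed top under its heel's rear face; y from heel to toe, parallel to the press's y, z up. Where its heel stands along the bed varies.
- sole_heel (a point): Middle of the sole's flat rear heel face, 40 mm wide, 75 to 110 mm above the bench. Axes as the test sole's. The gap is how far the heel nose point lies on the -y side of this one: 25 mm or more with the heel piece against the backstop and the lever as found.
- toe_piece: White nylon toe piece, bystander: base 80 x 46 mm, 36 mm high, two wings. Origin: centre of its underside. To be left alone.
- brake_pedal: Ski brake, bystander: pedal plate with two wire arms, about 155 x 98 mm, 20 mm high. Origin: under its pedal hinge. To be left alone.
- screw_tin: Open round tin of chrome mounting screws, bystander: 94 mm across, 40 mm high. Origin: centre of its underside. To be left alone.
- centre_punch: Steel centre punch lying on the bench, bystander: 125 mm long, 12 mm thick. Origin: under its middle. To be left alone.

How it is judged:
By the outcome, as a careful person would: the job done as asked, in the order asked, and still so for the second after the job is handed in, with the robot touching nothing.
It also fails if it takes over 61 s, if anything falls off the work surface, if the arm or the gripper's body presses on something with over 40 N, if the wrist force passes 120 N, or if a joint passes its speed limit or range.

## Working session

There is one attempt and no reset: what is moved stays moved. The work goes in short steps, Python scripts to look and compute and a tool call to move; the robot and the scene stay as the last step left them, time stands still between calls to the robot, and variables do not carry over. Pictures are saved under pics/ and viewed, and the job is handed in when it is done.

Besides the shell and the picture viewer there is one more tool, called after ">>>" as a command line: name --argument value ..., lists and objects as JSON in quotes. send_rows: Moves the arm, as the interface text tells. Its arguments: {"type":"object","properties":{"series":{"type":"array"},"force":{"type":"number"}},"required":["series"]}

```bash
mkdir -p pics; ls; python3 - <<'E'
from plant import r, vision, order, nets
import cv2, numpy as np
s=r.get_state(); print(s)
for n in ["scene","side","wrist"]:
    im=vision.snapshot(n); cv2.imwrite(f"pics/a_{n}.png",im)
    p=vision.camera_params(n); print(n,np.round(p["intrinsics"],2).tolist(),np.round(p["extrinsics"],4).tolist())
E
```

```text
pics
{'clock': 0.0, 'q': array([ 0.03379168,  0.68999435, -0.19452878,  1.5663137 ,  0.15733585,
        0.9024788 , -0.21509433]), 'qd': array([ 6.58993698e-05, -9.25380010e-05, -5.16997871e-04, -1.60571925e-03,
        7.50423160e-04,  2.19948168e-04,  1.37141296e-03]), 'joint_torque': array([ 3.38560185e-04, -5.27571630e+01, -1.26686912e+00, -1.53434461e+01,
       -5.26333472e-02,  6.56995355e-03,  1.65937727e-04]), 'tool_pos': array([ 6.24408414e-01, -4.16986440e-05,  2.48911997e-01]), 'eef_rot': array([ 9.99999594e-01,  6.41584895e-05, -8.96065276e-04,  7.19495744e-05]), 'contact_force': array([-0.53721513,  0.09301854,  0.62781863]), 'moment': array([ 0.0300642 , -0.02279563,  0.01379851]), 'opening': 1.00067946038944}
scene [[432.43, 0.0, 254.14], [0.0, 432.43, 201.71], [0.0, 0.0, 1.0]] [[0.5941, 0.8041, 0.0211, -0.3411], [0.6003, -0.4258, -0.6769, -0.2686], [-0.5354, 0.4148, -0.7357, 1.6608], [0.0, 0.0, 0.0, 1.0]]
side [[393.12, 0.0, 259.73], [0.0, 393.12, 191.6], [0.0, 0.0, 1.0]] [[0.9701, -0.2423, -0.0154, -0.5559], [-0.1993, -0.7584, -0.6206, 0.1662], [0.1387, 0.6051, -0.784, 1.0589], [0.0, 0.0, 0.0, 1.0]]
wrist [[297.32, 0.0, 256.75], [0.0, 297.32, 190.0], [0.0, 0.0, 1.0]] [[1.0, 0.0009, -0.0001, -0.6245], [0.0009, -0.9462, 0.3236, -0.0441], [0.0002, -0.3236, -0.9462, 0.3903], [0.0, 0.0, 0.0, 1.0]]
```

View pics/a_scene.png

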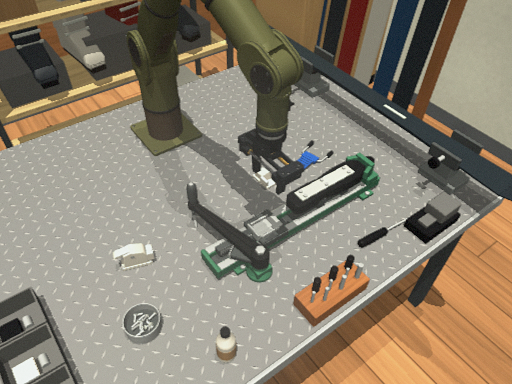

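View pics/a_side.png

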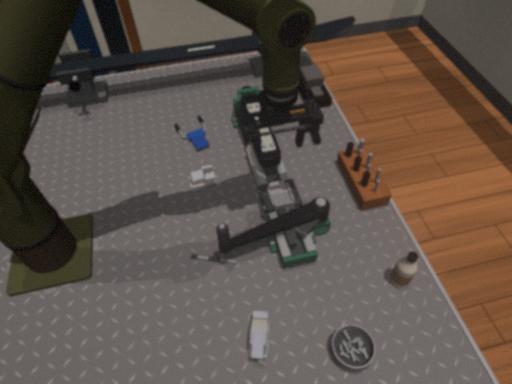

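View pics/a_wrist.png

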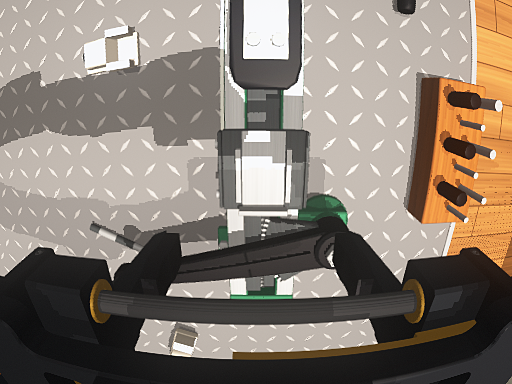

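The pictures show the heel piece at scene (133,255) / side (259,335), the lever and saddle mid-bed, and the saddle seen clearly from the wrist at (262,168). Next I'll get masks for the things that matter.

```bash
cat > h.py <<'E'
import numpy as np, cv2
from scipy.optimize import least_squares
from plant import r, vision, order, nets
def proj(cp,name,P):
    K=np.array(cp["intrinsics"]);E=np.array(cp["extrinsics"]);P=np.atleast_2d(P)
    c=P@E[:3,:3].T+E[:3,3]
    if name=="wrist":
        rr=np.hypot(c[:,0],c[:,1]);th=np.arctan2(rr,c[:,2]);k=th/np.maximum(rr,1e-9)
        return np.c_[K[0,0]*c[:,0]*k+K[0,2],K[1,1]*c[:,1]*k+K[1,2]]
    return np.c_[K[0,0]*c[:,0]/c[:,2]+K[0,2],K[1,1]*c[:,1]/c[:,2]+K[1,2]]
def ray(cp,name,uv):
    K=np.array(cp["intrinsics"]);E=np.array(cp["extrinsics"])
    x=(uv[0]-K[0,2])/K[0,0];y=(uv[1]-K[1,2])/K[1,1]
    if name=="wrist":
        t=np.hypot(x,y);s=np.sin(t)/max(t,1e-9);d=np.array([x*s,y*s,np.cos(t)])
    else: d=np.array([x,y,1.])
    R=E[:3,:3];o=-R.T@E[:3,3];d=R.T@d
    return o,d/np.linalg.norm(d)
def onz(cp,name,uv,z):
    o,d=ray(cp,name,uv);return o+d*(z-o[2])/d[2]
def tri(obs):
    A=np.zeros((3,3));b=np.zeros(3)
    for cp,n,uv in obs:
        o,d=ray(cp,n,uv);M=np.eye(3)-np.outer(d,d);A+=M;b+=M@o
    P=np.linalg.solve(A,b)
    return P,[np.round(proj(cp,n,P)[0]-uv,1).tolist() for cp,n,uv in obs]
E
python3 - <<'E'
from h import *
import pickle
D={}
for n in ["scene","side","wrist"]:
    im=vision.snapshot(n);cp=vision.camera_params(n);D[n]=dict(im=im,cp=cp)
    o=im.copy()
    for l in ["heel_piece","toe_piece","saddle","lever_grip","sole_heel","heel_nose","lever","test_sole","centre_punch"]:
        if l in("sole_heel","heel_nose","lever_grip"):
            q=nets.boxes_of(n,l)
        else: q=nets.trace(n,l)
        D[n][l]=q
        print(n,l,[(round(a["score"],2),round(a["location"][1]*512,1),round(a["location"][0]*384,1)) for a in q[:3]])
pickle.dump(D,open("d0.pkl","wb"))
print(r.get_state()["clock"])
E
```

```text
scene heel_piece [(0.85, 135.3, 257.1)]
scene toe_piece [(0.5, 266.0, 179.3)]
scene saddle [(0.96, 264.6, 228.8)]
scene lever_grip [(0.98, 234.0, 232.7), (0.37, 266.5, 178.0)]
scene sole_heel [(0.97, 333.0, 180.7)]
scene heel_nose [(0.8, 134.1, 253.2)]
scene lever [(0.94, 233.3, 235.6)]
scene test_sole []
scene centre_punch [(0.52, 194.7, 220.4)]
side heel_piece [(0.86, 258.0, 336.0)]
side toe_piece [(0.81, 204.0, 179.9)]
side saddle [(0.79, 281.0, 200.6)]
side lever_grip [(0.74, 281.2, 225.6)]
side sole_heel [(0.93, 261.7, 130.9)]
side heel_nose [(0.8, 258.1, 335.4)]
side lever [(0.81, 284.0, 225.2)]
side test_sole [(0.86, 260.9, 136.0)]
side centre_punch [(0.62, 211.2, 258.7)]
wrist heel_piece [(0.79, 181.1, 342.7)]
wrist toe_piece [(0.97, 112.9, 50.2)]
wrist saddle [(0.96, 259.4, 172.3), (0.27, 182.4, 341.1)]
wrist lever_grip []
wrist sole_heel [(0.76, 264.8, 46.0)]
wrist heel_nose [(0.83, 182.3, 341.2)]
wrist lever [(0.68, 271.9, 255.8), (0.16, 264.7, 42.6)]
wrist test_sole [(0.55, 264.5, 44.3)]
wrist centre_punch [(0.95, 116.1, 237.6), (0.67, 185.0, 341.7)]
1.65
```

```bash
python3 - <<'E'
from h import *
import pickle
D=pickle.load(open("d0.pkl","rb"))
P,e=tri([(D["scene"]["cp"],"scene",(135,257)),(D["side"]["cp"],"side",(258,336))]);print(P,e)
P,e=tri([(D["scene"]["cp"],"scene",(264.6,228.8)),(D["side"]["cp"],"side",(281,200.6)),(D["wrist"]["cp"],"wrist",(262,172))]);print(P,e)
a=D["scene"]["im"][220:290,90:190];b=D["side"]["im"][295:375,210:310]
cv2.imwrite("pics/b1.png",np.hstack([cv2.resize(a,(400,320),interpolation=cv2.INTER_CUBIC),cv2.resize(b,(400,320),interpolation=cv2.INTER_CUBIC)]))
E
```

```text
[ 0.48037574 -0.35647749  0.01917163] [[0.1, -0.1], [0.0, 0.1]]
[ 0.6314152  -0.00867173  0.04284529] [[-1.1, 1.5], [-0.7, -1.8], [-0.1, -0.1]]
```

View pics/b1.png

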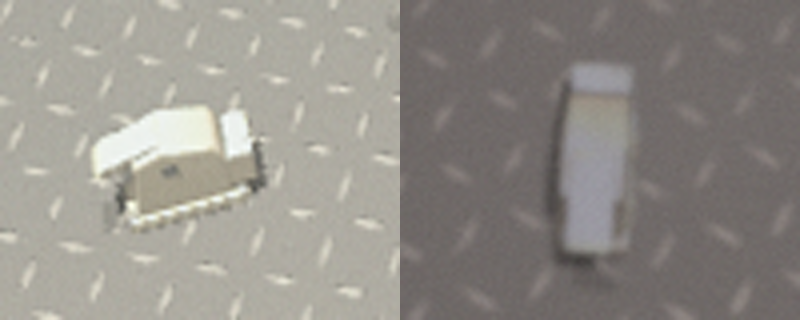

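The nose points to world +y, away from the overhanging step-in lever, so it already roughly matches the press direction. Next I move for a wrist view above it.

>>> send_rows --series '[{"delta_pos": [-1.8,4.0,0],"turn": 0,"jaw": 0},{"delta_pos": [-3.2,7.6,0],"turn": 0,"jaw": 0},{"delta_pos": [-4.6,11.4,0],"turn": 0,"jaw": 0},{"delta_pos": [-6.0,15.2,0],"turn": 0,"jaw": 0},{"delta_pos": [-7.4,19.0,0],"turn": 0,"jaw": 0},{"delta_pos": [-8.8,22.8,0],"turn": 0,"jaw": 0},{"delta_pos": [-10.2,26.6,0],"turn": 0,"jaw": 0},{"delta_pos": [-11.6,30.4,0],"turn": 0,"jaw": 0}]'

```text
clock: 2.32
tool_pos: [0.5081, -0.3058, 0.2499]
eef_rot: [1.0, 0.0, 0.0, 0.0]
contact_force: [0.5, -0.5, -1.3]
opening: 1.003
```

>>> send_rows --series '[{"delta_pos": [-1.4,3.8,0.8],"turn": 0,"jaw": 0},{"delta_pos": [-2.2,7.6,1.6],"turn": 0,"jaw": 0},{"delta_pos": [-2.9,11.6,2.4],"turn": 0,"jaw": 0},{"delta_pos": [-2.9,11.6,3],"turn": 0,"jaw": 0},{"delta_pos": [-2.9,11.6,3],"turn": 0,"jaw": 0},{"delta_pos": [-2.9,11.6,3],"turn": 0,"jaw": 0}]'

```text
clock: 2.82
tool_pos: [0.4802, -0.4191, 0.2193]
eef_rot: [1.0, 0.0, -0.0, -0.001]
contact_force: [-0.4, 0.6, 0.3]
opening: 1.0
```

```bash
python3 - <<'E'
from h import *
import pickle
s=r.get_state();print(s["clock"],s["tool_pos"],s["eef_rot"])
D={}
for n in ["scene","side","wrist"]:
    cp=vision.camera_params(n);im=vision.snapshot(n);D[n]=dict(im=im,cp=cp)
    if n=="wrist":D[n]["heel_piece"]=nets.trace(n,"heel_piece");print(D[n]["heel_piece"][0]["location"],D[n]["heel_piece"][0]["score"])
pickle.dump(D,open("d1.pkl","wb"))
cv2.imwrite("pics/c_w.png",D["wrist"]["im"])
a=D["scene"]["im"][120:300,150:390];b=D["side"]["im"][80:280,190:350]
cv2.imwrite("pics/c_s.png",np.hstack([cv2.resize(a,(440,480),interpolation=cv2.INTER_CUBIC),cv2.resize(b,(360,480),interpolation=cv2.INTER_CUBIC)]))
E
```

```text
2.8167 [ 0.48016776 -0.41907493  0.21931019] [ 9.99999617e-01  7.69256490e-05 -6.45921863e-05 -8.69749936e-04]
[0.3034, 0.5021] 0.61
```

View pics/c_w.png

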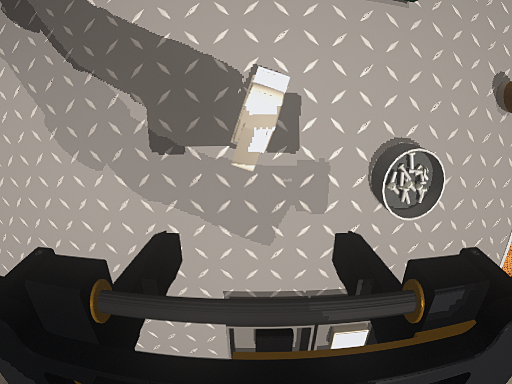

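View pics/c_s.png

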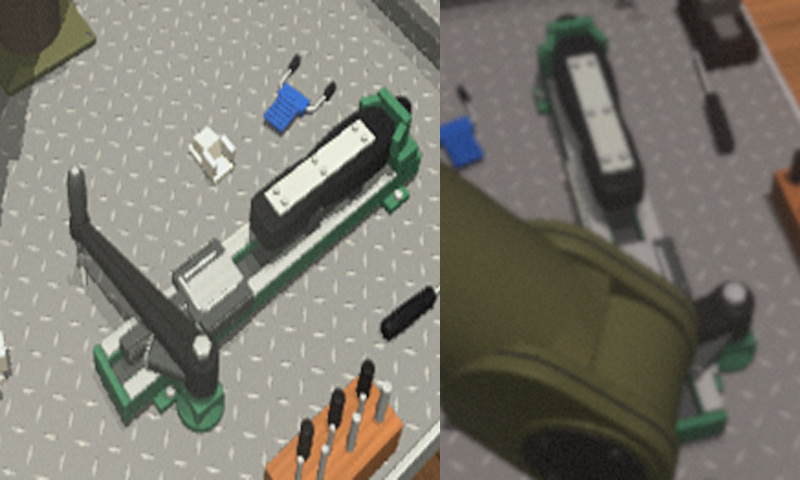

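Wrist view: the heel piece is at (262,117), leaning to upper right, with the lit lever/top near (243,165)–(275,75). Zooming in to fit its outline.

```bash
python3 - <<'E'
from h import *
import pickle
D=pickle.load(open("d1.pkl","rb"))
a=D["wrist"]["im"][50:190,200:330]
cv2.imwrite("pics/d.png",cv2.resize(a,None,fx=4.2,fy=4.2,interpolation=cv2.INTER_CUBIC))
m=D["wrist"]["heel_piece"][0]["region"];print(m.sum(),cv2.minAreaRect(np.argwhere(m)[:,::-1].astype(np.float32)))
E
```

```text
3509 ((257.3103332519531, 119.27586364746094), (38.47024154663086, 102.23818969726562), 18.79988670349121)
```

View pics/d.png

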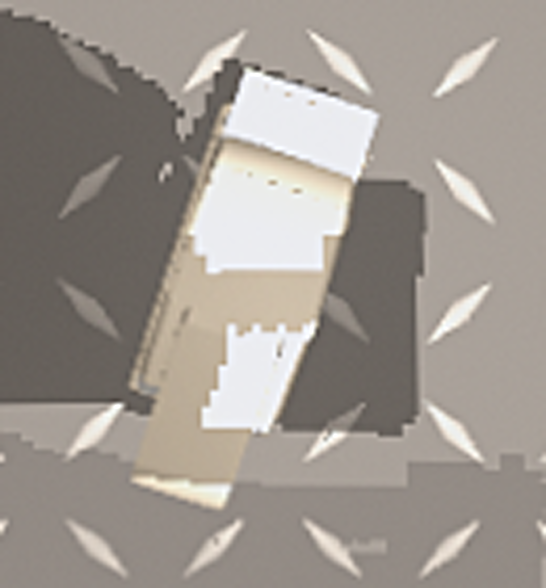

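```bash
python3 - <<'E'
from h import *
import pickle
D=pickle.load(open("d1.pkl","rb"));cp=D["wrist"]["cp"]
f=lambda x,y:(200+x/4.2,50+y/4.2)
L=onz(cp,"wrist",f(247,68),.046);R=onz(cp,"wrist",f(379,115),.046)
print("nose top",L,R,np.linalg.norm(L-R),(L+R)/2, np.degrees(np.arctan2(*(R-L)[1::-1])))
br=onz(cp,"wrist",f(130,388),.006);bf=onz(cp,"wrist",f(228,70),.006)
print(br,bf,np.linalg.norm(br-bf),np.degrees(np.arctan2(*(bf-br)[1::-1])))
P,e=tri([(D["scene"]["cp"],"scene",(135,257)),(D["side"]["cp"],"side",(258,336)),(cp,"wrist",(258,116))]);print(P,e)
# nose rear edge and top flat edge
for u in [(222,140),(352,183),(132,480),(222,510)]:print(onz(cp,"wrist",f(*u),.046),onz(cp,"wrist",f(*u),.065))
E
```

```text
nose top [ 0.48343274 -0.30567479  0.046     ] [ 0.51552263 -0.31674283  0.046     ] 0.033944996561672665 [ 0.49947769 -0.31120881  0.046     ] -19.029694116432825
[ 0.45115193 -0.39210691  0.006     ] [ 0.47861866 -0.30272428  0.006     ] 0.09350762201980752 72.91812687092127
[ 0.4818425  -0.35791139  0.02195858] [[-0.4, -0.0], [0.8, 0.1], [-1.0, -1.4]]
[ 0.47745786 -0.32356049  0.046     ] [ 0.47765575 -0.32413784  0.065     ]
[ 0.50913806 -0.3338075   0.046     ] [ 0.50738603 -0.33375414  0.065     ]
[ 0.45463747 -0.40911153  0.046     ] [ 0.45623995 -0.40442321  0.065     ]
[ 0.47758395 -0.41702176  0.046     ] [ 0.47777408 -0.41184657  0.065     ]
```

>>> send_rows --series '[{"delta_pos": [0.1,-2,1],"turn": 6,"jaw": 0},{"delta_pos": [0.2,-4,3],"turn": 12,"jaw": 0},{"delta_pos": [0.3,-6.05,6],"turn": 18.5,"jaw": 0},{"delta_pos": [0.3,-6.05,9],"turn": 18.5,"jaw": 0},{"delta_pos": [0.3,-6.05,11],"turn": 18.5,"jaw": 0},{"delta_pos": [0.3,-6.05,11],"turn": 18.5,"jaw": 0},{"delta_pos": [0.3,-6.05,11],"turn": 18.5,"jaw": 0}]'

```text
clock: 3.6
tool_pos: [0.4833, -0.3585, 0.1097]
eef_rot: [0.987, -0.16, -0.0, -0.0]
contact_force: [-0.4, -0.1, 0.9]
opening: 1.0
```

```bash
python3 - <<'E'
from h import *
import pickle
D={}
for n in ["scene","side","wrist"]:
    cp=vision.camera_params(n);im=vision.snapshot(n);D[n]=dict(im=im,cp=cp)
pickle.dump(D,open("d2.pkl","wb"))
s=r.get_state();print(s["tool_pos"],s["eef_rot"],s["clock"])
cv2.imwrite("pics/e_w.png",D["wrist"]["im"])
E
```

```text
[ 0.48425064 -0.36021894  0.11157988] [ 9.86989225e-01 -1.60776583e-01  1.64757852e-03  6.67606988e-04] 3.75
```

View pics/e_w.png

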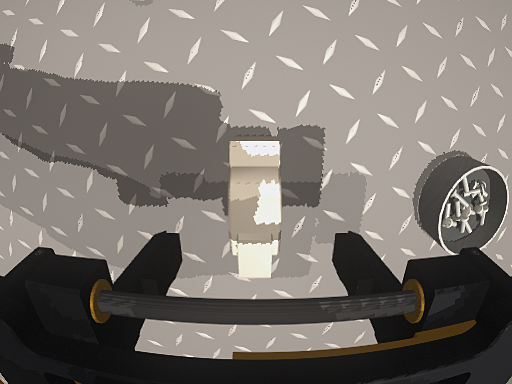

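Aligned: heel piece upright in the image, centred at column 255 between the fingers (180 / 335). I'll check the position along its length.

```bash
python3 - <<'E'
from h import *
import pickle
D=pickle.load(open("d2.pkl","rb"));cp=D["wrist"]["cp"]
a=D["wrist"]["im"][120:290,200:310]
cv2.imwrite("pics/e2.png",cv2.resize(a,None,fx=3.5,fy=3.5,interpolation=cv2.INTER_CUBIC))
L=onz(cp,"wrist",(230,141),.046);R=onz(cp,"wrist",(280,141),.046);print(L,R,np.degrees(np.arctan2(*(R-L)[1::-1])))
t=np.radians(71.5);print((L+R)/2-.05*np.array([np.cos(t),np.sin(t),0]))
E
```

```text
[ 0.48350875 -0.30487464  0.046     ] [ 0.51571876 -0.31565968  0.046     ] -18.512344364339334
[ 0.48374852 -0.35768334  0.046     ]
```

View pics/e2.png

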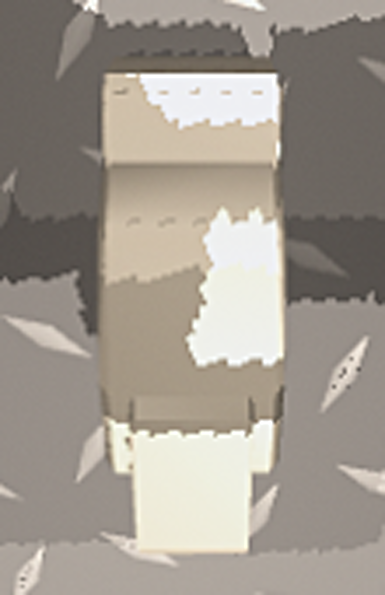

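>>> send_rows --series '[{"delta_pos": [0,0,3],"turn": 0,"jaw": 0},{"delta_pos": [0,0,6],"turn": 0,"jaw": 0},{"delta_pos": [0,0,8],"turn": 0,"jaw": 0},{"delta_pos": [0,0,8],"turn": 0,"jaw": 0.3},{"delta_pos": [0,0,8],"turn": 0,"jaw": 1},{"delta_pos": [0,0,8],"turn": 0,"jaw": 1},{"delta_pos": [0,0,8],"turn": 0,"jaw": 1},{"delta_pos": [0,0,8],"turn": 0,"jaw": 1}]' --force 25

```text
clock: 4.42
tool_pos: [0.484, -0.3603, 0.0315]
eef_rot: [0.987, -0.161, 0.001, 0.001]
contact_force: [0.1, 0.5, 0.2]
opening: 0.643
```

>>> send_rows --series '[{"delta_pos": [0,0,0],"turn": 0,"jaw": 1},{"delta_pos": [0,0,0],"turn": 0,"jaw": 1},{"delta_pos": [0,0,0],"turn": 0,"jaw": 1}]'

```text
clock: 4.67
tool_pos: [0.4832, -0.3596, 0.0301]
eef_rot: [0.987, -0.161, 0.0, 0.0]
contact_force: [0.2, -0.2, 0.0]
opening: 0.419
```

>>> send_rows --series '[{"delta_pos": [0,0,0],"turn": 0,"jaw": 1},{"delta_pos": [0,0,-3],"turn": 0,"jaw": 1},{"delta_pos": [0,0,-7],"turn": 0,"jaw": 1},{"delta_pos": [0,0,-11],"turn": 0,"jaw": 1},{"delta_pos": [0,0,-15],"turn": 0,"jaw": 1},{"delta_pos": [0,0,-19],"turn": 0,"jaw": 1},{"delta_pos": [0,0,-19],"turn": 0,"jaw": 1}]'

```text
clock: 5.25
tool_pos: [0.4867, -0.3618, 0.2273]
eef_rot: [0.987, -0.161, 0.006, 0.003]
contact_force: [2.5, -0.3, -3.1]
opening: 0.403
```

```bash
python3 - <<'E'
from h import *
import pickle
D=pickle.load(open("d0.pkl","rb"))
a=D["wrist"]["im"][70:240,195:355]
cv2.imwrite("pics/f1.png",cv2.resize(a,None,fx=3.5,fy=3.5,interpolation=cv2.INTER_CUBIC))
D=pickle.load(open("d2.pkl","rb"))
a=D["scene"]["im"][175:300,190:310]
cv2.imwrite("pics/f2.png",cv2.resize(a,None,fx=4.5,fy=4.5,interpolation=cv2.INTER_CUBIC))
cv2.imwrite("pics/f3.png",D["side"]["im"])
E
```

```text
(no output)
```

View pics/f1.png

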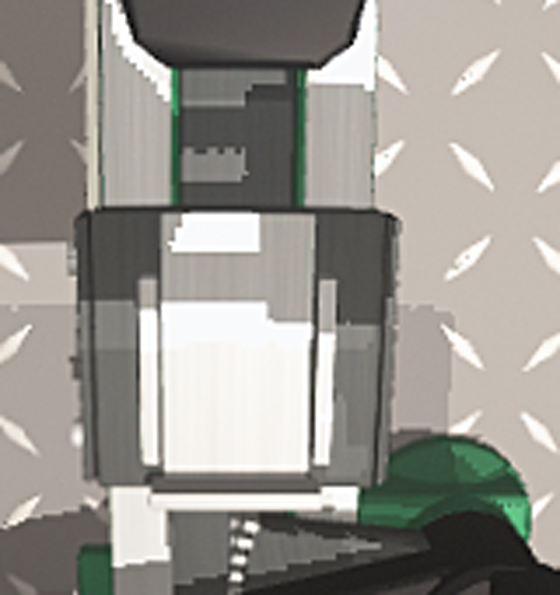

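View pics/f2.png

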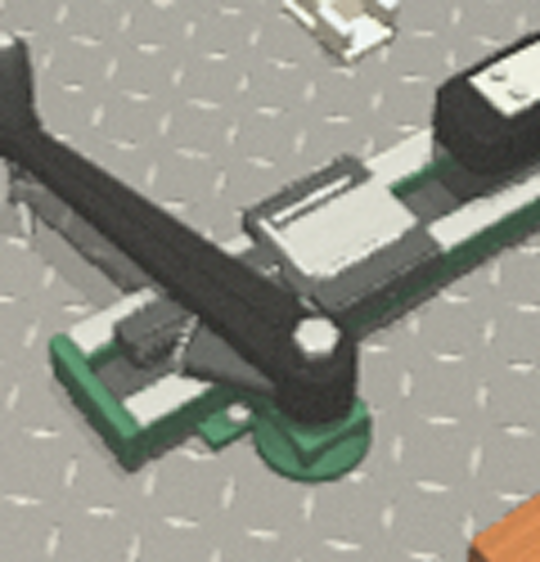

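```bash
python3 - <<'E'
from h import *
import pickle
D=pickle.load(open("d0.pkl","rb"));cp=D["wrist"]["cp"]
f=lambda x,y:(195+(x+.5)/3.5-.5,70+(y+.5)/3.5-.5)
print(ray(cp,"wrist",(256,190))[0])
def pr(n,u,z):
    p=onz(cp,"wrist",f(*u),z);print(n,np.round(p,4));return p
a=pr("floor Lfront",(162,285),.06);b=pr("floor Lback",(161,471),.06)
c=pr("floor Rfront",(316,285),.06);d=pr("floor Rback",(312,471),.06)
e=pr("Lcheek top back",(159,464),.068);g=pr("Rcheek top back",(315,464),.068)
e2=pr("Lcheek top front",(157,278),.068);g2=pr("Rcheek top front",(319,278),.068)
o1=pr("saddle outer LF",(88,212),.06);o2=pr("outer RF",(392,212),.06)
o3=pr("saddle outer LB",(88,478),.06);o4=pr("outer RB",(384,482),.06)
for p,q in[(b,a),(d,c),(e,e2),(g,g2)]:print("yaw-from-y deg",np.degrees(np.arctan2(-(q-p)[0],(q-p)[1])))
for p,q in[(a,c),(b,d),(e,g),(e2,g2),(o1,o2),(o3,o4)]:print("yaw",np.degrees(np.arctan2((q-p)[1],(q-p)[0])),np.linalg.norm(q-p))
s1=pr("bed L z45",(102,205),.045);s2=pr("bed R z45",(376,205),.045);s3=pr("bed L top",(102,40),.045);s4=pr("bed R",(376,40),.045)
h1=pr("heel L",(160,66),.11);h2=pr("heel R",(325,66),.11)
sc=D["scene"]["cp"];fs=lambda x,y:(190+(x+.5)/4.5-.5,175+(y+.5)/4.5-.5)
# scene: inner top of far cheek etc, backstop end of floor
for n,u,z in[("sc floor back right",(318,276),.06),("sc floor front right",(417,222),.06),("sc cheek L top back",(273,223),.068),("sc cheekL front",(352,174),.068),("grip top",(10,42),.166),("pivot top",(316,335),.1)]:print(n,np.round(onz(sc,"scene",fs(*u),z),4))
E
```

```text
[0.624727   0.08520232 0.38412455]
floor Lfront [0.6077 0.02   0.06  ]
floor Lback [ 0.6064 -0.0432  0.06  ]
floor Rfront [0.6566 0.0202 0.06  ]
floor Rback [ 0.6571 -0.0433  0.06  ]
Lcheek top back [ 0.6062 -0.0376  0.068 ]
Rcheek top back [ 0.6572 -0.0376  0.068 ]
Lcheek top front [0.6066 0.0239 0.068 ]
Rcheek top front [0.6567 0.024  0.068 ]
saddle outer LF [0.5846 0.0437 0.06  ]
outer RF [0.6802 0.044  0.06  ]
saddle outer LB [ 0.5816 -0.0459  0.06  ]
outer RB [ 0.6818 -0.0474  0.06  ]
yaw-from-y deg -1.163988303057591
yaw-from-y deg 0.44993096925333514
yaw-from-y deg -0.3187951248137718
yaw-from-y deg 0.4731107526408897
yaw 0.13947419314998719 0.04889738480323259
yaw -0.01806143230516352 0.050680983704496
yaw -0.01310238752324991 0.050944166328133964
yaw 0.1401928575627405 0.05009342439241423
yaw 0.20872085930630802 0.09552914382635974
yaw -0.8606630616904076 0.10021253507248588
bed L z45 [0.5875 0.044  0.045 ]
bed R z45 [0.6773 0.0444 0.045 ]
bed L top [0.5882 0.0982 0.045 ]
bed R [0.6761 0.0987 0.045 ]
heel L [0.6103 0.0886 0.11  ]
heel R [0.653  0.0888 0.11  ]
sc floor back right [ 0.6532 -0.0379  0.06  ]
sc floor front right [0.6551 0.0424 0.06  ]
sc cheek L top back [ 0.606  -0.0394  0.068 ]
sc cheekL front [0.6023 0.0286 0.068 ]
grip top [ 0.4528 -0.1368  0.166 ]
pivot top [ 0.7127 -0.0858  0.1   ]
```

>>> send_rows --series '[{"delta_pos": [0.2,-3,0],"turn": 0,"jaw": 1},{"delta_pos": [0.4,-6.5,0],"turn": -3,"jaw": 1},{"delta_pos": [0.7,-10,0],"turn": -6,"jaw": 1},{"delta_pos": [1.0,-14,0],"turn": -9,"jaw": 1},{"delta_pos": [1.3,-18,0],"turn": -12,"jaw": 1},{"delta_pos": [1.6,-22,0],"turn": -15,"jaw": 1},{"delta_pos": [1.8,-26,0],"turn": -18.5,"jaw": 1},{"delta_pos": [2.1,-30,0],"turn": -18.5,"jaw": 1}]'

```text
clock: 5.92
tool_pos: [0.5975, -0.0798, 0.2186]
eef_rot: [1.0, 0.001, -0.001, -0.0]
contact_force: [0.3, 0.5, -3.5]
opening: 0.409
```

```bash
python3 - <<'E'
from h import *
s=r.get_state();print(s["clock"],s["tool_pos"],s["eef_rot"])
E
```

```text
5.9167 [ 0.59750222 -0.07982457  0.21857105] [ 9.99998381e-01  1.27404445e-03 -1.26790232e-03 -8.16574772e-05]
```

>>> send_rows --series '[{"delta_pos": [1.7,-1,0],"turn": 0,"jaw": 1},{"delta_pos": [3.4,-2,0],"turn": 0,"jaw": 1},{"delta_pos": [3.4,-2,0],"turn": 0,"jaw": 1},{"delta_pos": [3.4,-2,0],"turn": 0,"jaw": 1},{"delta_pos": [3.4,-2,0],"turn": 0,"jaw": 1}]'

```text
clock: 6.33
tool_pos: [0.6307, -0.0627, 0.2186]
eef_rot: [1.0, -0.0, -0.002, 0.0]
contact_force: [0.7, -1.2, -2.6]
opening: 0.405
```

```bash
python3 - <<'E'
from h import *
import pickle
s=r.get_state();print(s["tool_pos"],s["eef_rot"])
D={}
for n in ["wrist","scene","side"]:
    cp=vision.camera_params(n);im=vision.snapshot(n);D[n]=dict(im=im,cp=cp)
pickle.dump(D,open("d3.pkl","wb"))
cv2.imwrite("pics/g_w.png",cv2.resize(D["wrist"]["im"],(800,600),interpolation=cv2.INTER_CUBIC))
a=D["scene"]["im"][100:300,170:390];b=D["side"]["im"][60:270,190:370]
cv2.imwrite("pics/g_s.png",np.hstack([cv2.resize(a,(420,382),interpolation=cv2.INTER_CUBIC),cv2.resize(b,(328,382),interpolation=cv2.INTER_CUBIC)]))
E
```

```text
[ 0.63068999 -0.06267538  0.21858213] [ 9.99998616e-01 -3.82331935e-04 -1.54263959e-03  4.91805006e-04]
```

View pics/g_w.png

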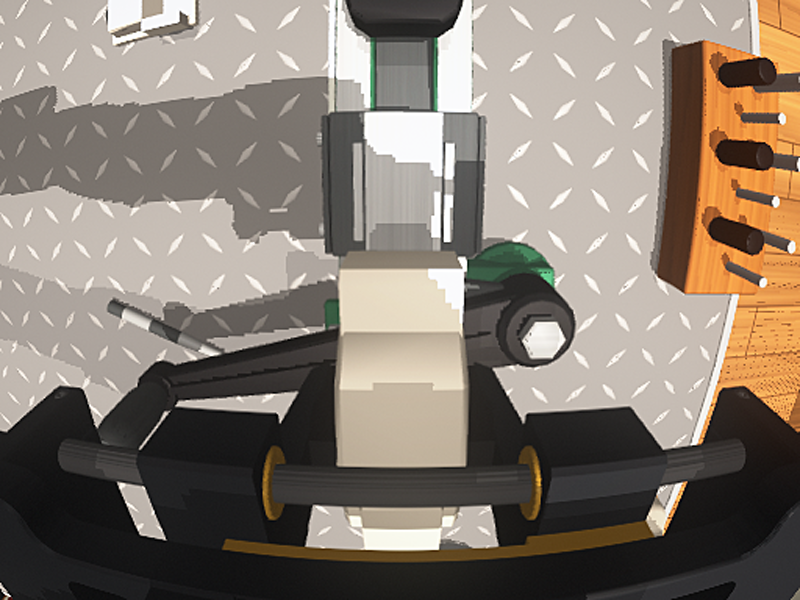

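View pics/g_s.png

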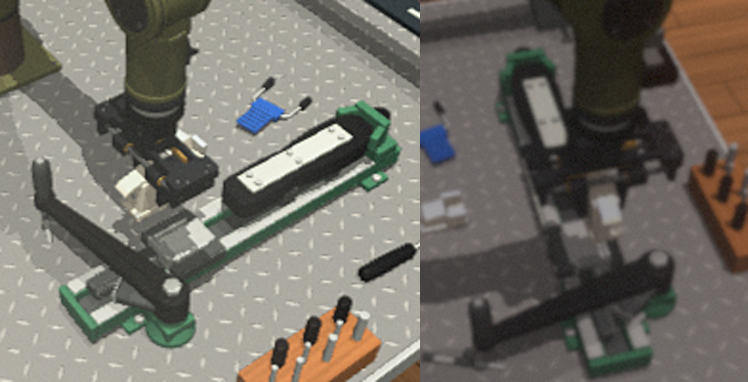

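Wrist view: heel piece held squarely, nose top edge (341–466, 268), saddle ahead at (325–485, 112–250) and the sole heel at (345–460, 35). I'll zoom and measure.

```bash
python3 - <<'E'
from h import *
import pickle
D=pickle.load(open("d3.pkl","rb"));im=D["wrist"]["im"]
a=im[0:180,196:320];cv2.imwrite("pics/h1.png",cv2.resize(a,None,fx=4,fy=3.3,interpolation=cv2.INTER_CUBIC))
a=im[0:100,196:320];b=im[90:190,196:320]
cv2.imwrite("pics/h1.png",cv2.resize(a,None,fx=6,fy=6,interpolation=cv2.INTER_CUBIC))
cv2.imwrite("pics/h2.png",cv2.resize(b,None,fx=6,fy=6,interpolation=cv2.INTER_CUBIC))
E
```

```text
(no output)
```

View pics/h1.png

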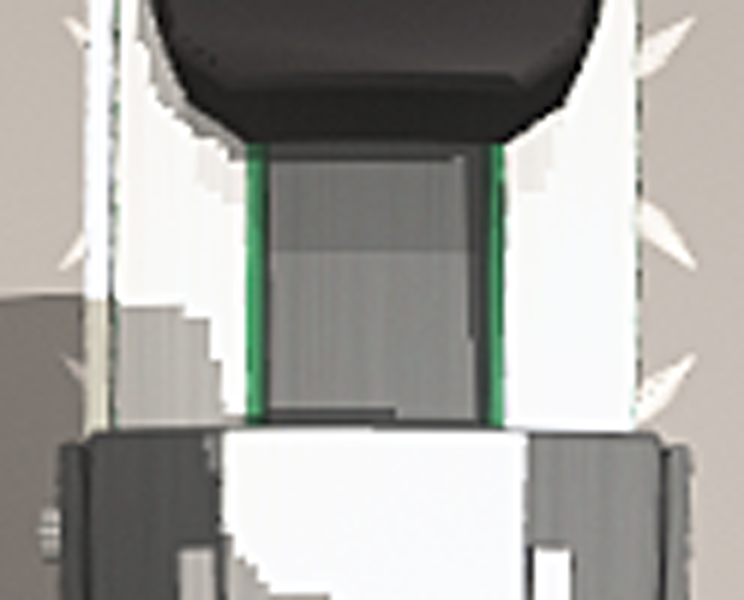

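View pics/h2.png

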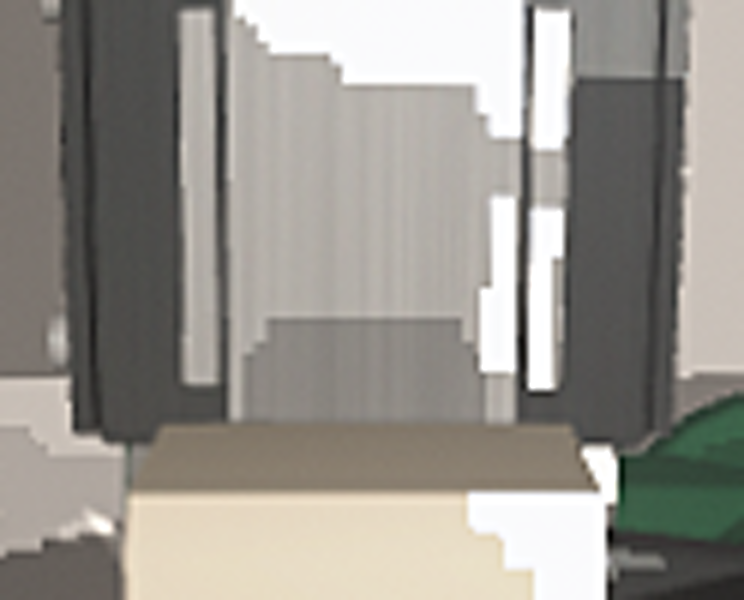

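```bash
python3 - <<'E'
from h import *
import pickle
D=pickle.load(open("d3.pkl","rb"));cp=D["wrist"]["cp"]
f1=lambda x,y:(196+(x+.5)/6-.5,(y+.5)/6-.5)
f2=lambda x,y:(196+(x+.5)/6-.5,90+(y+.5)/6-.5)
def pr(n,uv,z):
    p=onz(cp,"wrist",uv,z);print(n,np.round(p,4));return p
print(ray(cp,"wrist",(256,190))[0])
zt=.2186-.030
nL=pr("nose top L",f2(128,491),zt+.046);nR=pr("nose top R",f2(603,491),zt+.046)
pr("nose bot L",f2(165,424),zt+.018);pr("nose bot R",f2(575,424),zt+.018)
hL=pr("heel bot L",f1(250,143),.075);hR=pr("heel bot R",f1(497,143),.075)
pr("heel top",f1(370,82),.110)
for n,u,z in[("sad LF",f1(92,430),.06),("sad RF",f1(660,430),.06),("floorL f",f2(228,10),.06),("floorR f",f2(525,10),.06),("floorL b",f2(231,380),.06),("floorR b",f2(516,380),.06),("chL top f",f2(217,8),.068),("chL top b",f2(220,385),.068),("chR top f",f2(534,8),.068),("chR top b",f2(528,388),.068),("bedL n",f1(118,420),.045),("bedL f",f1(115,10),.045),("bedR n",f1(635,420),.045),("bedR f",f1(640,10),.045),("slotL n",f1(248,420),.045),("slotL f",f1(248,150),.045),("slotR n",f1(503,420),.045),("slotR f",f1(503,150),.045)]:pr(n,u,z)
# scene cross check
E
```

```text
[0.6308881  0.02263871 0.35289899]
nose top L [ 0.6142 -0.0098  0.2346]
nose top R [ 0.647  -0.0098  0.2346]
nose bot L [ 0.6136 -0.0116  0.2066]
nose bot R [ 0.6482 -0.0116  0.2066]
heel bot L [0.6126 0.0879 0.075 ]
heel bot R [0.6501 0.0879 0.075 ]
heel top [0.6309 0.0883 0.11  ]
sad LF [0.586  0.0438 0.06  ]
sad RF [0.6777 0.0439 0.06  ]
floorL f [0.6079 0.0233 0.06  ]
floorR f [0.6559 0.0234 0.06  ]
floorL b [ 0.6076 -0.0384  0.06  ]
floorR b [ 0.6553 -0.0384  0.06  ]
chL top f [0.6068 0.0237 0.068 ]
chL top b [ 0.6064 -0.0376  0.068 ]
chR top f [0.6566 0.0237 0.068 ]
chR top b [ 0.6567 -0.038   0.068 ]
bedL n [0.5881 0.0464 0.045 ]
bedL f [0.5875 0.1207 0.045 ]
bedR n [0.6758 0.0466 0.045 ]
bedR f [0.6768 0.1209 0.045 ]
slotL n [0.6103 0.0458 0.045 ]
slotL f [0.6103 0.0937 0.045 ]
slotR n [0.6533 0.0459 0.045 ]
slotR f [0.6532 0.0937 0.045 ]
```

>>> send_rows --series '[{"delta_pos": [0.1,-2,0],"turn": 0,"jaw": 1},{"delta_pos": [0.1,-4,0],"turn": 0,"jaw": 1},{"delta_pos": [0.1,-6,2],"turn": 0,"jaw": 1},{"delta_pos": [0.1,-6,5],"turn": 0,"jaw": 1},{"delta_pos": [0.1,-6,8],"turn": 0,"jaw": 1},{"delta_pos": [0.1,-6,10.8],"turn": 0,"jaw": 1},{"delta_pos": [0.1,-6,10.8],"turn": 0,"jaw": 1},{"delta_pos": [0.1,-6,10.8],"turn": 0,"jaw": 1}]'

```text
clock: 7.15
tool_pos: [0.6318, -0.0025, 0.1109]
eef_rot: [1.0, -0.0, -0.002, 0.0]
contact_force: [0.1, -0.8, -2.5]
opening: 0.402
```

```bash
python3 - <<'E'
from h import *
import pickle
D={}
for n in ["wrist","scene","side"]:
    s=r.get_state();print(s["tool_pos"],s["eef_rot"],s["contact_force"])
    cp=vision.camera_params(n);im=vision.snapshot(n);D[n]=dict(im=im,cp=cp)
pickle.dump(D,open("d4.pkl","wb"))
cv2.imwrite("pics/i_w.png",cv2.resize(D["wrist"]["im"],(800,600),interpolation=cv2.INTER_CUBIC))
a=D["scene"]["im"][150:270,200:340];b=D["side"]["im"][110:250,220:350]
cv2.imwrite("pics/i_s.png",np.hstack([cv2.resize(a,(440,377),interpolation=cv2.INTER_CUBIC),cv2.resize(b,(350,377),interpolation=cv2.INTER_CUBIC)]))
E
```

```text
[ 0.63184619 -0.00248872  0.1109122 ] [ 9.99998462e-01 -4.61316376e-04 -1.67156230e-03  2.63293907e-04] [ 0.11979785 -0.76980486 -2.48670665]
[ 0.63354251 -0.00227199  0.11262679] [ 9.99999784e-01 -4.91045536e-04  4.33632688e-04  5.05292774e-05] [ 0.81394455 -0.09068213 -2.55016493]
[ 0.63441637 -0.00205407  0.11358521] [ 9.99998637e-01 -4.57556325e-04  1.58327726e-03 -9.52337027e-05] [-0.59866961 -0.21769917 -2.86544191]
```

View pics/i_w.png

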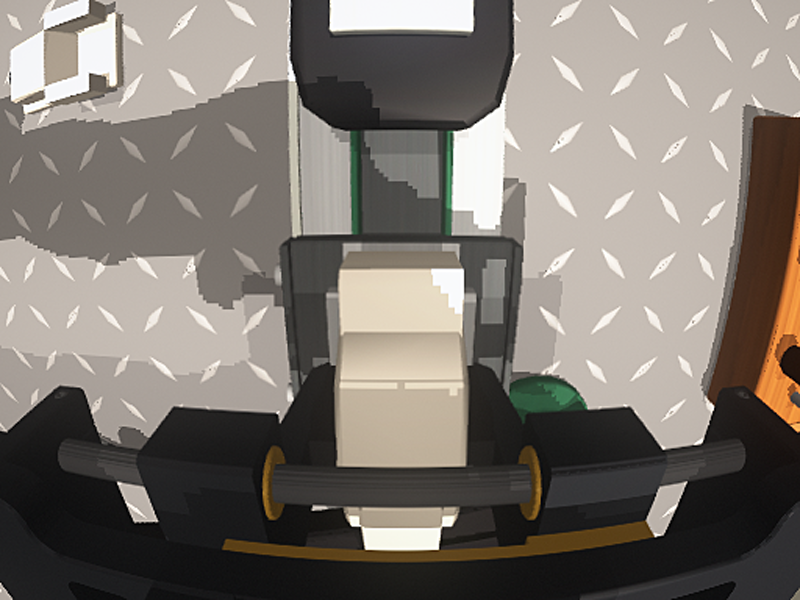

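View pics/i_s.png

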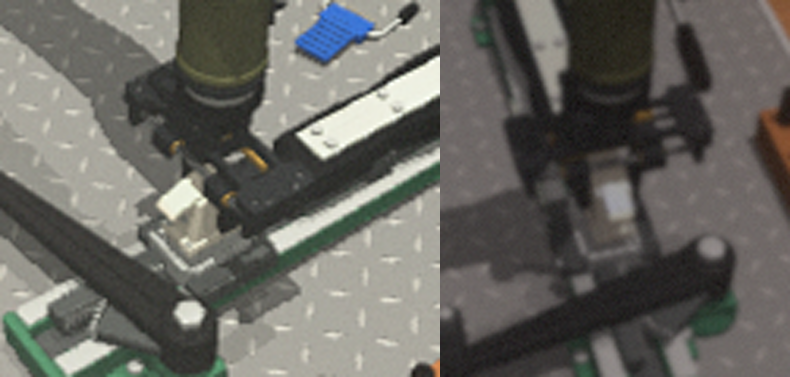

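>>> send_rows --series '[{"delta_pos": [0,0,0],"turn": 0,"jaw": 1},{"delta_pos": [0,0,0],"turn": 0,"jaw": 1},{"delta_pos": [0,0,0],"turn": 0,"jaw": 1},{"delta_pos": [0,0,0],"turn": 0,"jaw": 1},{"delta_pos": [0,0,0],"turn": 0,"jaw": 1},{"delta_pos": [0,0,0],"turn": 0,"jaw": 1}]'

```text
clock: 7.8
tool_pos: [0.6331, -0.0017, 0.1119]
eef_rot: [1.0, 0.0, 0.0, 0.0]
contact_force: [0.1, 1.0, -3.2]
opening: 0.408
```

```bash
python3 - <<'E'
from h import *
for i in range(6):
    s=r.get_state();print(s["clock"],np.round(s["tool_pos"],4),np.round(s["eef_rot"],4),np.round(s["contact_force"],1)); im=vision.snapshot("wrist")
E
```

```text
7.8 [ 0.6331 -0.0017  0.1119] [1.e+00 0.e+00 1.e-04 0.e+00] [ 0.1  1.  -3.2]
7.85 [ 0.6331 -0.0016  0.1118] [ 1.  0.  0. -0.] [-0.5 -0.4 -4.1]
7.9 [ 0.6331 -0.0016  0.1117] [ 1.  0. -0. -0.] [-0.6 -0.8 -3.3]
7.95 [ 0.6331 -0.0016  0.1117] [ 1.e+00  0.e+00 -1.e-04 -0.e+00] [-0.4 -0.9 -2.2]
8.0 [ 0.6331 -0.0016  0.1117] [ 1.  0. -0. -0.] [-0.7  0.4 -3.4]
8.05 [ 0.6331 -0.0016  0.1117] [ 1.  0. -0. -0.] [-0.3 -0.2 -2.8]
```

>>> send_rows --series '[{"delta_pos": [-0.15,0,0.5],"turn": 0,"jaw": 1},{"delta_pos": [-0.15,0,1.0],"turn": 0,"jaw": 1},{"delta_pos": [-0.15,0,1.5],"turn": 0,"jaw": 1},{"delta_pos": [-0.15,0,1.9],"turn": 0,"jaw": 1},{"delta_pos": [-0.15,0,1.9],"turn": 0,"jaw": 1},{"delta_pos": [-0.15,0,1.9],"turn": 0,"jaw": 1},{"delta_pos": [-0.15,0,1.9],"turn": 0,"jaw": 1}]'

```text
clock: 8.68
tool_pos: [0.6318, -0.0016, 0.0927]
eef_rot: [1.0, 0.0, 0.0, -0.0]
contact_force: [0.6, 0.7, -2.3]
opening: 0.406
```

>>> send_rows --series '[{"delta_pos": [0,0,0.1],"turn": 0,"jaw": 1},{"delta_pos": [0,0,0.1],"turn": 0,"jaw": 1},{"delta_pos": [0,0,0.2],"turn": 0,"jaw": 1},{"delta_pos": [0,0,0.2],"turn": 0,"jaw": 1},{"delta_pos": [0,0,0.2],"turn": 0,"jaw": 1}]'

```text
clock: 9.1
tool_pos: [0.6316, -0.0017, 0.0907]
eef_rot: [1.0, -0.0, 0.0, 0.0]
contact_force: [-0.0, -0.5, -3.6]
opening: 0.409
```

>>> send_rows --series '[{"delta_pos": [0,0,0.1],"turn": 0,"jaw": 1},{"delta_pos": [0,0,0.1],"turn": 0,"jaw": 1},{"delta_pos": [0,0,0.15],"turn": 0,"jaw": 1},{"delta_pos": [0,0,0.15],"turn": 0,"jaw": 1}]'

```text
clock: 9.43
tool_pos: [0.6318, -0.0016, 0.0901]
eef_rot: [1.0, -0.0, 0.0, 0.0]
contact_force: [-1.6, 0.2, 4.6]
opening: 0.409
```

```bash
python3 - <<'E'
from h import *
import pickle
D={}
for n in ["wrist","scene","side"]:
    s=r.get_state();print(s["tool_pos"],s["eef_rot"],s["contact_force"])
    cp=vision.camera_params(n);im=vision.snapshot(n);D[n]=dict(im=im,cp=cp)
pickle.dump(D,open("d5.pkl","wb"))
a=D["scene"]["im"][190:270,220:300]
cv2.imwrite("pics/j_s.png",np.hstack([cv2.resize(D["wrist"]["im"][130:290,180:340],(400,400),interpolation=cv2.INTER_CUBIC),cv2.resize(a,(400,400),interpolation=cv2.INTER_CUBIC)]))
E
```

```text
[ 0.6318118  -0.00163936  0.09009647] [ 9.99999951e-01 -1.75244686e-05  3.08066656e-04  5.35883604e-05] [-1.6318251   0.23547191  4.62992227]
[ 0.6318071  -0.00163573  0.09010447] [ 9.99999945e-01 -5.21834890e-05  3.24782004e-04  3.08551332e-05] [-1.91487819 -0.61965194  3.96165061]
[ 0.63180767 -0.00165562  0.09008862] [ 9.99999946e-01 -4.81569901e-05  3.24009033e-04  3.32352999e-05] [-1.52196026  0.75020377  5.33032622]
```

View pics/j_s.png

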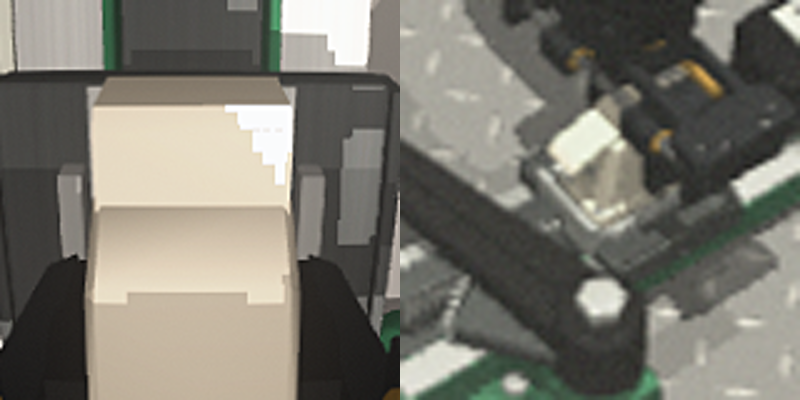

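Contact comes at the expected floor height, with the heel piece between the cheeks. I'll ease the downward load and slide it back to feel for the backstop.

>>> send_rows --series '[{"delta_pos": [0,0,-0.05],"turn": 0,"jaw": 1},{"delta_pos": [0,0.1,-0.05],"turn": 0,"jaw": 1},{"delta_pos": [0,0.1,-0.05],"turn": 0,"jaw": 1},{"delta_pos": [0,0.1,-0.05],"turn": 0,"jaw": 1}]'

```text
clock: 9.92
tool_pos: [0.6318, -0.0017, 0.0901]
eef_rot: [1.0, 0.0, 0.0, -0.001]
contact_force: [-2.2, 2.9, 4.8]
opening: 0.407
```

>>> send_rows --series '[{"delta_pos": [0,0.1,0],"turn": 0,"jaw": 1},{"delta_pos": [0,0.1,0],"turn": 0,"jaw": 1},{"delta_pos": [0,0.1,0],"turn": 0,"jaw": 1}]'

```text
clock: 10.17
tool_pos: [0.6322, -0.0027, 0.0901]
eef_rot: [1.0, 0.0, 0.001, -0.001]
contact_force: [-0.2, 3.1, 5.2]
opening: 0.41
```

>>> send_rows --series '[{"delta_pos": [0,0.07,0],"turn": 0,"jaw": 1},{"delta_pos": [0,0.07,0],"turn": 0,"jaw": 1},{"delta_pos": [0,0.07,0],"turn": 0,"jaw": 1}]'

```text
clock: 10.42
tool_pos: [0.6324, -0.0035, 0.0901]
eef_rot: [1.0, 0.0, 0.001, -0.001]
contact_force: [-1.0, 3.1, 6.2]
opening: 0.405
```

>>> send_rows --series '[{"delta_pos": [0,0.07,-0.03],"turn": 0,"jaw": 1},{"delta_pos": [0,0.07,-0.03],"turn": 0,"jaw": 1},{"delta_pos": [0,0.07,-0.03],"turn": 0,"jaw": 1}]'

```text
clock: 10.67
tool_pos: [0.6322, -0.0049, 0.0901]
eef_rot: [1.0, 0.0, 0.001, -0.0]
contact_force: [0.4, 3.4, 2.8]
opening: 0.406
```

>>> send_rows --series '[{"delta_pos": [0,0.07,0],"turn": 0,"jaw": 1},{"delta_pos": [0,0.07,0],"turn": 0,"jaw": 1},{"delta_pos": [0,0.07,0],"turn": 0,"jaw": 1}]'

```text
clock: 10.92
tool_pos: [0.6322, -0.0049, 0.0901]
eef_rot: [1.0, 0.0, 0.001, -0.001]
contact_force: [1.1, 4.8, 2.0]
opening: 0.408
```

```bash
python3 - <<'E'
from h import *
import pickle
D={}
for n in ["wrist","scene","side"]:
    s=r.get_state();print(s["tool_pos"],s["eef_rot"],s["contact_force"])
    cp=vision.camera_params(n);im=vision.snapshot(n);D[n]=dict(im=im,cp=cp)
pickle.dump(D,open("d6.pkl","wb"))
a=D["scene"]["im"][190:270,220:300]
cv2.imwrite("pics/k_s.png",np.hstack([cv2.resize(D["wrist"]["im"][130:290,180:340],(400,400),interpolation=cv2.INTER_CUBIC),cv2.resize(a,(400,400),interpolation=cv2.INTER_CUBIC)]))
E
```

```text
[ 0.63221555 -0.00491209  0.09014261] [ 9.99999580e-01  2.36042024e-04  6.74311831e-04 -5.74584518e-04] [1.1028389  4.75927222 2.01733365]
[ 0.63222244 -0.00487418  0.09016753] [ 9.99999563e-01  2.57429010e-04  6.90307368e-04 -5.75584794e-04] [2.64149102 3.68512035 2.03242093]
[ 0.63222075 -0.00492643  0.09015146] [ 9.99999583e-01  2.39164381e-04  6.84298348e-04 -5.56168226e-04] [1.46363189 4.86946136 2.35253855]
```

View pics/k_s.png

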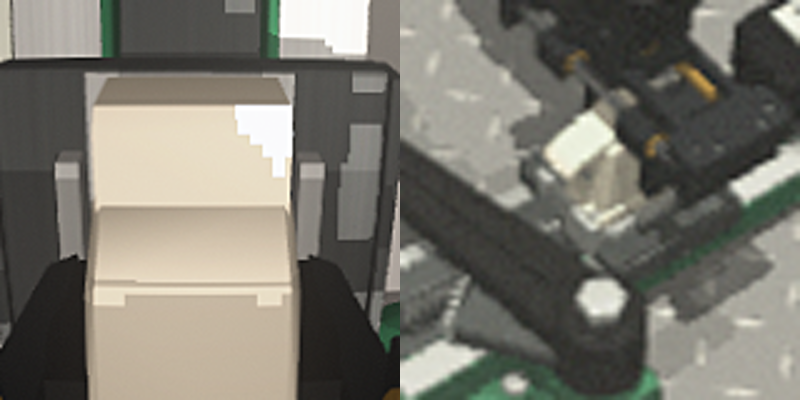

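>>> send_rows --series '[{"delta_pos": [0,0.1,0],"turn": 0,"jaw": 1},{"delta_pos": [0,0.1,0],"turn": 0,"jaw": 1},{"delta_pos": [0,0.1,0],"turn": 0,"jaw": 1}]'

```text
clock: 11.32
tool_pos: [0.6322, -0.005, 0.0902]
eef_rot: [1.0, 0.001, 0.001, -0.001]
contact_force: [1.1, 6.0, 3.1]
opening: 0.406
```

Backstop contact is confirmed: 6 N with no further motion. Now I relieve the push, release and rise.

>>> send_rows --series '[{"delta_pos": [0,-0.15,0.03],"turn": 0,"jaw": 1},{"delta_pos": [0,-0.15,0.03],"turn": 0,"jaw": 0.5},{"delta_pos": [0,-0.15,0.03],"turn": 0,"jaw": 0},{"delta_pos": [0,-0.15,0.03],"turn": 0,"jaw": 0},{"delta_pos": [0,-0.15,0.03],"turn": 0,"jaw": 0},{"delta_pos": [0,-0.15,0.03],"turn": 0,"jaw": 0},{"delta_pos": [0,-0.15,0.03],"turn": 0,"jaw": 0}]'

```text
clock: 11.9
tool_pos: [0.6314, -0.0058, 0.0895]
eef_rot: [1.0, -0.0, -0.0, 0.0]
contact_force: [0.4, 0.3, 0.2]
opening: 0.835
```

>>> send_rows --series '[{"delta_pos": [0,0,-0.5],"turn": 0,"jaw": 0},{"delta_pos": [0,0,-2],"turn": 0,"jaw": 0},{"delta_pos": [0,0,-5],"turn": 0,"jaw": 0},{"delta_pos": [0,0,-9],"turn": 0,"jaw": 0},{"delta_pos": [0,0,-13],"turn": 0,"jaw": 0},{"delta_pos": [0,1.5,-15.5],"turn": 0,"jaw": 0},{"delta_pos": [0,4.5,-15.5],"turn": 0,"jaw": 0},{"delta_pos": [0,6,-15.5],"turn": 0,"jaw": 0}]'

```text
clock: 12.57
tool_pos: [0.6325, -0.0689, 0.2473]
eef_rot: [1.0, -0.001, 0.002, 0.002]
contact_force: [-0.7, -1.2, -0.1]
opening: 0.997
```

>>> send_rows --series '[{"delta_pos": [0,0,0],"turn": 0,"jaw": 0},{"delta_pos": [0,0,0],"turn": 0,"jaw": 0},{"delta_pos": [0,0,0],"turn": 0,"jaw": 0},{"delta_pos": [0,0,0],"turn": 0,"jaw": 0},{"delta_pos": [0,0,0],"turn": 0,"jaw": 0}]'

```text
clock: 12.98
tool_pos: [0.6314, -0.0634, 0.244]
eef_rot: [1.0, 0.001, -0.001, -0.001]
contact_force: [-0.6, -0.0, -0.8]
opening: 1.001
```

```bash
python3 - <<'E'
from h import *
import pickle
D={}
for n in ["wrist","scene","side"]:
    s=r.get_state();print(s["clock"],s["tool_pos"],s["eef_rot"],s["contact_force"])
    cp=vision.camera_params(n);im=vision.snapshot(n);D[n]=dict(im=im,cp=cp)
pickle.dump(D,open("d7.pkl","wb"))
a=D["scene"]["im"][150:290,180:340]
cv2.imwrite("pics/l_s.png",np.hstack([cv2.resize(D["wrist"]["im"][0:200,156:356],(400,400),interpolation=cv2.INTER_CUBIC),cv2.resize(a,(400,350),interpolation=cv2.INTER_CUBIC).__class__(0) if 0 else cv2.resize(a,(400,400),interpolation=cv2.INTER_CUBIC)]))
cv2.imwrite("pics/l_w.png",cv2.resize(D["wrist"]["im"],(800,600),interpolation=cv2.INTER_CUBIC))
cv2.imwrite("pics/l_d.png",cv2.resize(D["side"]["im"],(800,600),interpolation=cv2.INTER_CUBIC))
E
```

```text
12.9833 [ 0.63138571 -0.06336891  0.24404669] [ 9.99998918e-01  1.18758179e-03 -6.27761541e-04 -5.99068806e-04] [-0.58228129 -0.04446024 -0.76848243]
13.0333 [ 0.63148887 -0.06369657  0.24419136] [ 9.99999279e-01  1.02216336e-03 -4.57655530e-04 -4.33104817e-04] [ 0.0860984  -0.40206531  0.28490863]
13.0833 [ 0.63153329 -0.06402897  0.24434494] [ 9.99999550e-01  8.27979293e-04 -3.45284728e-04 -3.08356966e-04] [-0.30476602  0.9277503   0.22692747]
```

View pics/l_s.png

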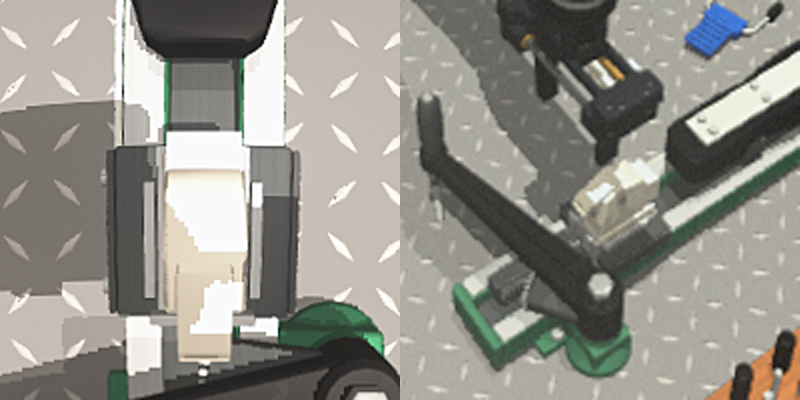

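View pics/l_w.png

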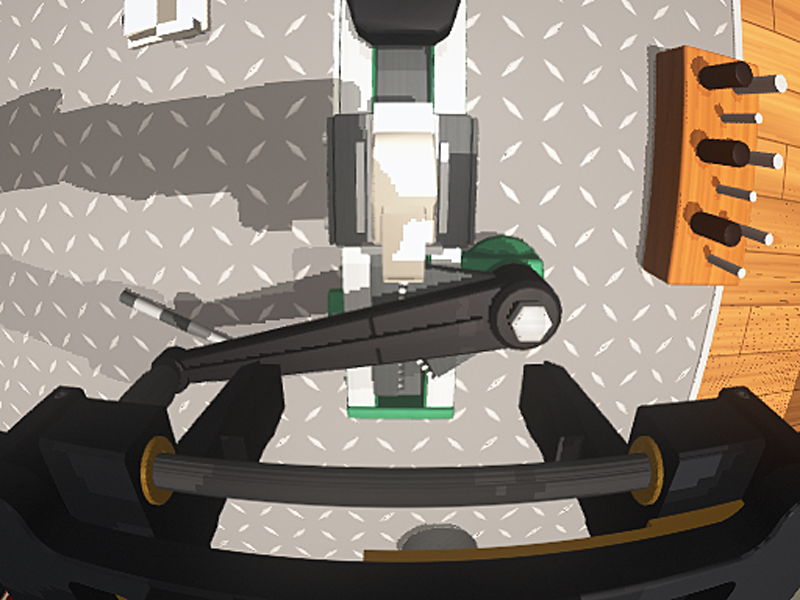

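View pics/l_d.png

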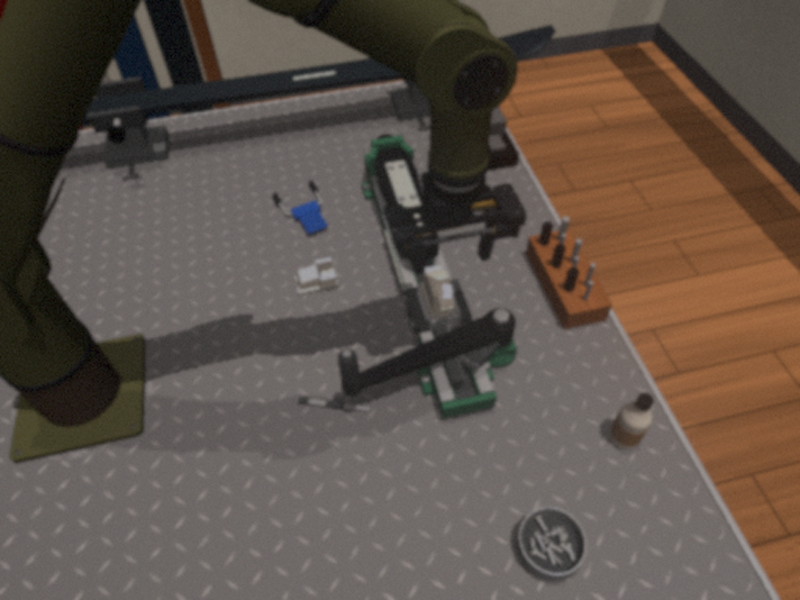

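Heel piece is seated upright between the cheeks, wrist px (405,100–280). Now zoom for the nose and sole-heel gap.

```bash
python3 - <<'E'
from h import *
import pickle
D=pickle.load(open("d7.pkl","rb"));im=D["wrist"]["im"]
cv2.imwrite("pics/m1.png",cv2.resize(im[0:100,196:320],None,fx=6,fy=6,interpolation=cv2.INTER_CUBIC))
s=D["scene"]["im"];cv2.imwrite("pics/m2.png",cv2.resize(s[175:300,175:300],None,fx=4.8,fy=4.8,interpolation=cv2.INTER_CUBIC))
E
```

```text
(no output)
```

View pics/m1.png

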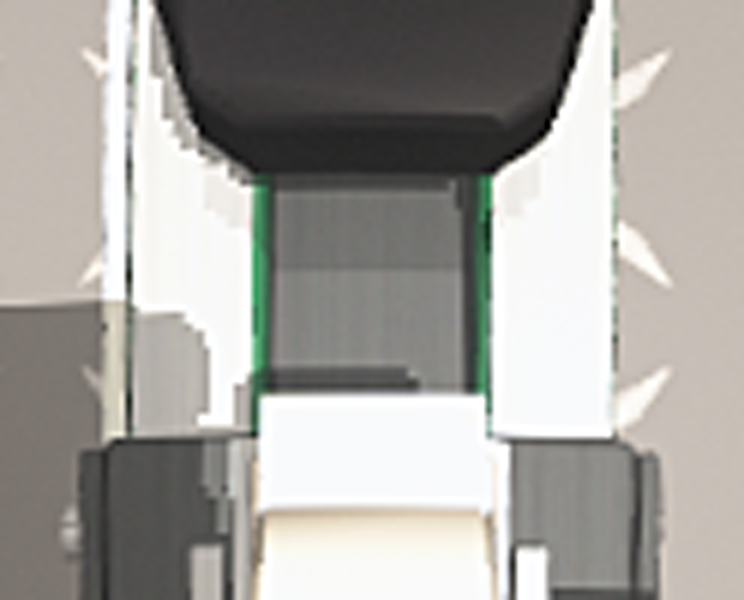

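View pics/m2.png

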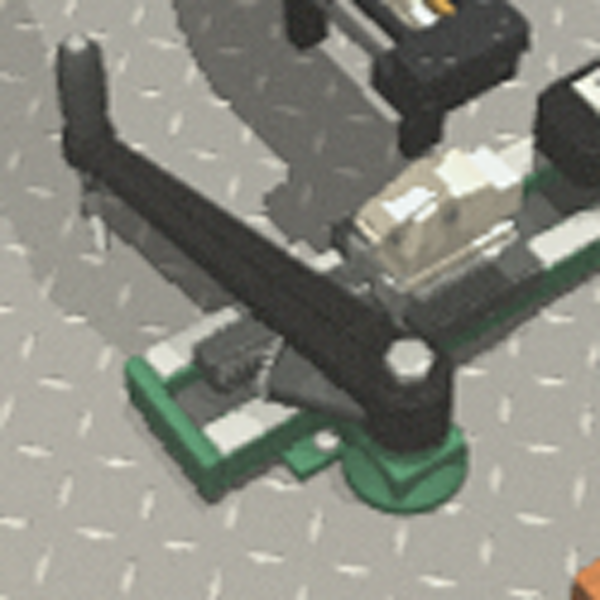

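```bash
python3 - <<'E'
from h import *
import pickle
D=pickle.load(open("d7.pkl","rb"));cp=D["wrist"]["cp"]
f1=lambda x,y:(196+(x+.5)/6-.5,(y+.5)/6-.5)
for n,u,z in[("nose L",f1(260,396),.106),("nose R",f1(486,396),.106),("heel bot L",f1(255,175),.075),("heel bot R",f1(490,175),.075),("heel top",f1(370,118),.11),("chL f",f1(222,546),.068),("chR f",f1(517,546),.068)]:print(n,np.round(onz(cp,"wrist",u,z),4))
fs=lambda x,y:(175+(x+.5)/4.8-.5,175+(y+.5)/4.8-.5)
sc=D["scene"]["cp"];sd=D["side"]["cp"]
print(tri([(sc,"scene",fs(78,44)),(sd,"side",(346*.64,355*.64))]))
print(tri([(sc,"scene",fs(408,360)),(sd,"side",(502*.64,318*.64))]))
print(onz(cp,"wrist",(530*.64,322*.64),.1))
im=D["side"]["im"];cv2.imwrite("pics/n.png",cv2.resize(im[190:280,200:340],None,fx=5.5,fy=5.5,interpolation=cv2.INTER_CUBIC))
E
```

```text
nose L [0.615  0.0464 0.106 ]
nose R [0.6487 0.0465 0.106 ]
heel bot L [0.6123 0.0878 0.075 ]
heel bot R [0.6513 0.088  0.075 ]
heel top [0.6313 0.0891 0.11  ]
chL f [0.6062 0.0237 0.068 ]
chR f [0.6567 0.0239 0.068 ]
(array([ 0.44902551, -0.139089  ,  0.16317443]), [[-0.3, 0.4], [-0.3, -0.6]])
(array([ 0.71615149, -0.09092144,  0.10224139]), [[-0.5, 0.7], [-0.4, -0.8]])
[ 0.71687921 -0.09053371  0.1       ]
```

View pics/n.png

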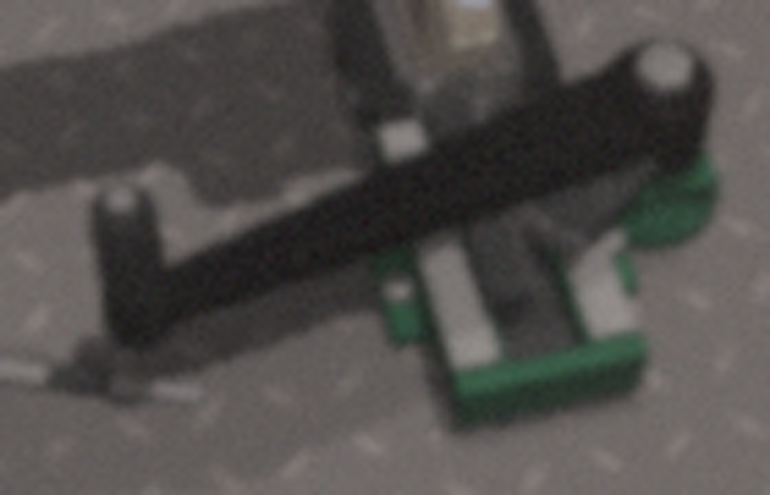

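Gap is now about 41.6 mm, so the saddle needs +35.6 mm. That takes the lever from a≈-0.18 to +0.24, moving the grip from y -0.139 to about -0.027. I'll push it with closed fingers from the -y side.

>>> send_rows --series '[{"delta_pos": [-3,2,0],"turn": 0,"jaw": 0.5},{"delta_pos": [-6,4,0],"turn": 0,"jaw": 1},{"delta_pos": [-9,6,0],"turn": 0,"jaw": 1},{"delta_pos": [-12,8,0],"turn": 0,"jaw": 1},{"delta_pos": [-15,10.2,0],"turn": 0,"jaw": 1},{"delta_pos": [-17.5,12.2,0],"turn": 0,"jaw": 1},{"delta_pos": [-18,12.2,0],"turn": 0,"jaw": 1},{"delta_pos": [-18,12.2,0],"turn": 0,"jaw": 1}]'

```text
clock: 13.8
tool_pos: [0.4496, -0.1886, 0.2449]
eef_rot: [1.0, -0.002, -0.001, 0.0]
contact_force: [0.6, -0.1, -0.1]
opening: 0.424
```

>>> send_rows --series '[{"delta_pos": [0,0,0],"turn": 0,"jaw": 1},{"delta_pos": [0,0,0],"turn": 0,"jaw": 1},{"delta_pos": [0,0,0],"turn": 0,"jaw": 1},{"delta_pos": [0,0,0],"turn": 0,"jaw": 1},{"delta_pos": [0,0,0],"turn": 0,"jaw": 1},{"delta_pos": [0,0,0],"turn": 0,"jaw": 1}]'

```text
clock: 14.3
tool_pos: [0.4521, -0.1868, 0.2447]
eef_rot: [1.0, 0.0, 0.0, -0.0]
contact_force: [-0.8, 0.0, -0.8]
opening: 0.003
```

```bash
python3 - <<'E'
from h import *
import pickle
D={}
for n in ["wrist","scene"]:
    s=r.get_state();print(s["clock"],s["tool_pos"],s["eef_rot"],s["contact_force"],s["opening"])
    cp=vision.camera_params(n);im=vision.snapshot(n);D[n]=dict(im=im,cp=cp)
pickle.dump(D,open("d8.pkl","wb"))
cv2.imwrite("pics/o_w.png",np.hstack([D["wrist"]["im"][:,100:],cv2.resize(D["scene"]["im"][100:300,120:320],(384,384))]))
E
```

```text
14.3 [ 0.4520646  -0.18683521  0.24465119] [ 9.99999876e-01  4.77182848e-04  1.21446410e-04 -7.17627188e-05] [-0.81464231  0.0041894  -0.7958571 ] 0.002913589173787399
14.35 [ 0.45187606 -0.18695813  0.24461877] [ 9.99999950e-01  3.10146079e-04  9.73327634e-06 -6.05711961e-05] [-0.31615208 -0.24591575  1.04909547] 0.0028221664351265447
```

View pics/o_w.png

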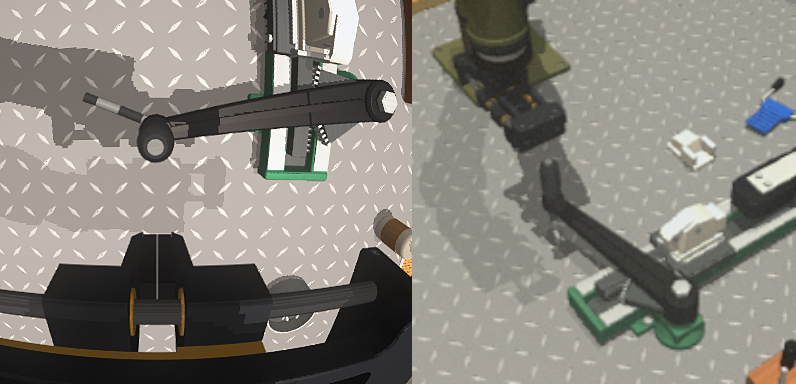

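The grip knob is right ahead of the fingers: wrist (253,146), fingers centred at col 257. Descending.

>>> send_rows --series '[{"delta_pos": [-0.1,0,3],"turn": 0,"jaw": 1},{"delta_pos": [-0.1,0,6],"turn": 0,"jaw": 1},{"delta_pos": [-0.1,0,9],"turn": 0,"jaw": 1},{"delta_pos": [-0.1,0,11.8],"turn": 0,"jaw": 1},{"delta_pos": [-0.1,0,11.8],"turn": 0,"jaw": 1},{"delta_pos": [-0.1,0,11.8],"turn": 0,"jaw": 1},{"delta_pos": [-0.1,0,11.8],"turn": 0,"jaw": 1}]'

```text
clock: 14.98
tool_pos: [0.4514, -0.1874, 0.1278]
eef_rot: [1.0, -0.0, 0.001, 0.0]
contact_force: [-0.1, -0.0, -0.2]
opening: 0.006
```

>>> send_rows --series '[{"delta_pos": [0,-0.8,0],"turn": 0,"jaw": 1},{"delta_pos": [0,-1.6,0],"turn": 0,"jaw": 1},{"delta_pos": [0,-2.4,0],"turn": 0,"jaw": 1},{"delta_pos": [0,-3.2,0],"turn": 0,"jaw": 1},{"delta_pos": [0,-3.8,0],"turn": 0,"jaw": 1},{"delta_pos": [0,-3.8,0],"turn": 0,"jaw": 1}]'

```text
clock: 15.48
tool_pos: [0.449, -0.1489, 0.1274]
eef_rot: [1.0, 0.0, -0.001, 0.001]
contact_force: [-1.6, -1.1, 0.6]
opening: 0.009
```

```bash
python3 - <<'E'
from h import *
import pickle
D={}
for n in ["wrist","scene"]:
    s=r.get_state();print(s["clock"],s["tool_pos"],s["eef_rot"],s["contact_force"],s["opening"])
    cp=vision.camera_params(n);im=vision.snapshot(n);D[n]=dict(im=im,cp=cp)
pickle.dump(D,open("d9.pkl","wb"))
cv2.imwrite("pics/p_w.png",np.hstack([D["wrist"]["im"][:,100:],cv2.resize(D["scene"]["im"][100:300,120:320],(384,384))]))
E
```

```text
15.4833 [ 0.44903457 -0.14888688  0.12739606] [ 9.99998991e-01  2.25347773e-04 -1.22107383e-03  6.89949851e-04] [-1.60564244 -1.06323385  0.55861388] 0.008642837176189107
15.5333 [ 0.44965995 -0.14890065  0.12732234] [ 9.99999657e-01  2.25218282e-04 -6.28479687e-04  4.89831834e-04] [-0.858023   -2.12010559 -0.56376948] 0.008970130556497731
```

View pics/p_w.png

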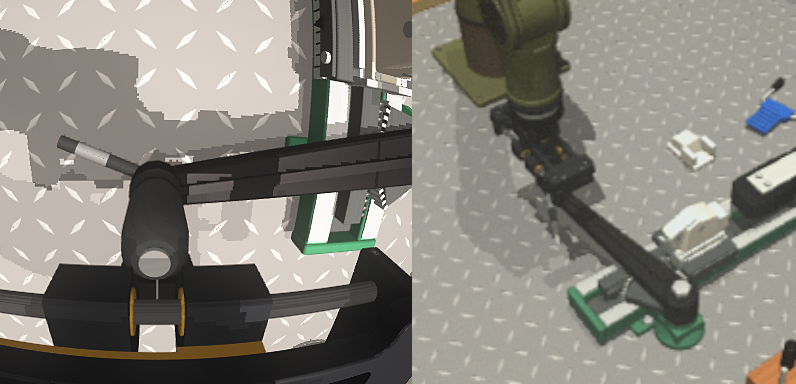

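>>> send_rows --series '[{"delta_pos": [0,-0.8,0],"turn": 0,"jaw": 1},{"delta_pos": [0,-1.7,0],"turn": 0,"jaw": 1},{"delta_pos": [0,-2.7,0],"turn": 0,"jaw": 1},{"delta_pos": [0,-3.7,0],"turn": 0,"jaw": 1},{"delta_pos": [0,-4.7,0],"turn": 0,"jaw": 1},{"delta_pos": [0,-5.5,0],"turn": 0,"jaw": 1},{"delta_pos": [0,-6.1,0],"turn": 0,"jaw": 1},{"delta_pos": [0,-6.4,0],"turn": 0,"jaw": 1}]'

```text
clock: 16.25
tool_pos: [0.4482, -0.0854, 0.1266]
eef_rot: [1.0, -0.0, -0.002, 0.001]
contact_force: [-4.3, -6.3, -0.1]
opening: 0.005
```

>>> send_rows --series '[{"delta_pos": [0,0,0],"turn": 0,"jaw": 1},{"delta_pos": [0,0,0],"turn": 0,"jaw": 1},{"delta_pos": [0,0,0],"turn": 0,"jaw": 1}]'

```text
clock: 16.5
tool_pos: [0.4494, -0.0851, 0.1267]
eef_rot: [1.0, 0.0, -0.001, 0.0]
contact_force: [-3.2, -2.0, -0.6]
opening: 0.002
```

```bash
python3 - <<'E'
from h import *
import pickle
D={}
for n in ["wrist","scene","side"]:
    s=r.get_state();print(s["clock"],s["tool_pos"],s["eef_rot"],s["contact_force"],s["opening"])
    cp=vision.camera_params(n);im=vision.snapshot(n);D[n]=dict(im=im,cp=cp)
pickle.dump(D,open("d10.pkl","wb"))
cv2.imwrite("pics/q_w.png",cv2.resize(D["wrist"]["im"],(800,600),interpolation=cv2.INTER_CUBIC))
cv2.imwrite("pics/q_s.png",np.hstack([cv2.resize(D["scene"]["im"][150:270,220:340],(400,400),interpolation=cv2.INTER_CUBIC),cv2.resize(D["side"]["im"][120:240,210:330],(400,400),interpolation=cv2.INTER_CUBIC)]))
E
```

```text
16.5 [ 0.44944167 -0.08505406  0.12667891] [ 9.99999374e-01  9.68812963e-05 -1.11459145e-03  5.28967075e-06] [-3.22087138 -2.01775501 -0.64613569] 0.0023844904024906606
16.55 [ 0.44959338 -0.08513458  0.12668361] [ 9.99999544e-01  4.94759586e-05 -9.53491869e-04 -1.12503501e-05] [-3.19111279 -2.52563304 -0.7105998 ] 0.006273881867771847
16.6 [ 0.44975643 -0.08518994  0.1266557 ] [ 9.99999677e-01  1.14080756e-05 -8.03127170e-04 -1.97974280e-05] [-3.0992853  -2.6554698  -0.31473964] 0.002780167970169888
```

View pics/q_w.png

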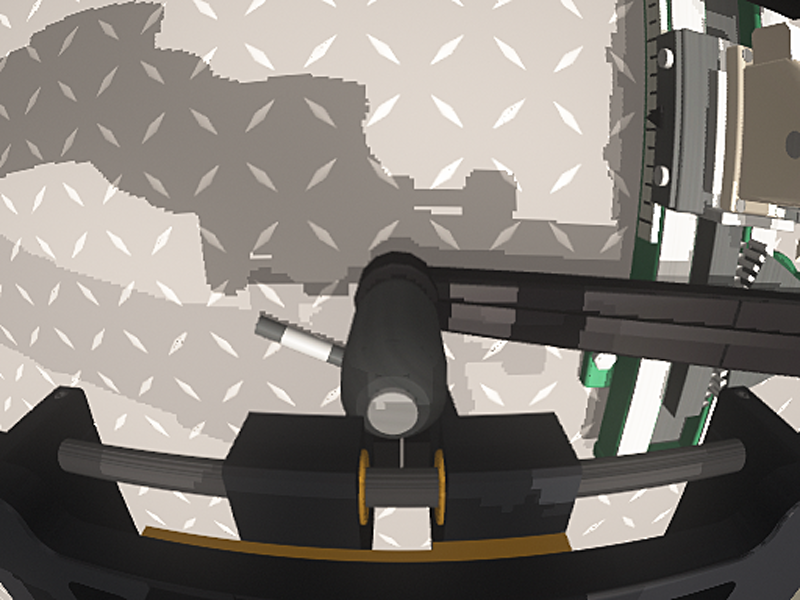

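View pics/q_s.png

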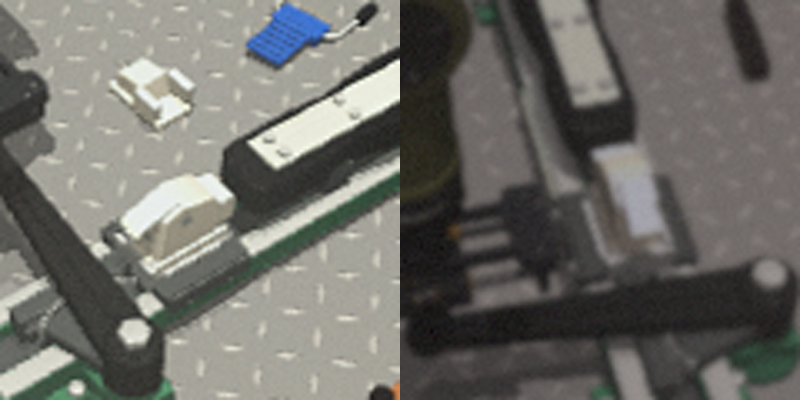

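```bash
python3 - <<'E'
from h import *
import pickle
D=pickle.load(open("d10.pkl","rb"));cp=D["wrist"]["cp"]
s=.64
g=onz(cp,"wrist",(392*s,412*s),.166);print(g, g-[.4494,-.0851,0])
a=np.arcsin((g[1]+.0907)/.27);print("a",a,"gap",41.6-85*(a+.18))
# saddle near left corners: front (672,30)?,back (668,212) top z .06
for u in[(668,212),(692,30)]:print(onz(cp,"wrist",(u[0]*s,u[1]*s),.06))
E
```

```text
[ 0.4472037  -0.06178952  0.166     ] [-0.0021963   0.02331048  0.166     ]
a 0.1072815057288857 gap 17.18107201304472
[ 0.57926764 -0.02474451  0.06      ]
[0.59010866 0.06823611 0.06      ]
```

>>> send_rows --series '[{"delta_pos": [0,-0.6,0],"turn": 0,"jaw": 1},{"delta_pos": [0,-1.2,0],"turn": 0,"jaw": 1},{"delta_pos": [0,-1.7,0],"turn": 0,"jaw": 1},{"delta_pos": [0,-2.0,0],"turn": 0,"jaw": 1},{"delta_pos": [0,-2.2,0],"turn": 0,"jaw": 1},{"delta_pos": [0,-2.2,0],"turn": 0,"jaw": 1},{"delta_pos": [0,-2.2,0],"turn": 0,"jaw": 1}]'

```text
clock: 17.23
tool_pos: [0.452, -0.0636, 0.1268]
eef_rot: [1.0, -0.0, 0.001, 0.0]
contact_force: [-0.8, -3.9, -2.6]
opening: 0.004
```

>>> send_rows --series '[{"delta_pos": [0,0.8,0],"turn": 0,"jaw": 1},{"delta_pos": [0,1.6,0],"turn": 0,"jaw": 1},{"delta_pos": [0,1.6,-3],"turn": 0,"jaw": 1},{"delta_pos": [0,1.6,-7],"turn": 0,"jaw": 1},{"delta_pos": [2,1.6,-11],"turn": 0,"jaw": 1},{"delta_pos": [5,1.6,-12],"turn": 0,"jaw": 1},{"delta_pos": [9,1.6,-12],"turn": 0,"jaw": 1},{"delta_pos": [13,1.6,-12],"turn": 0,"jaw": 1}]'

```text
clock: 17.9
tool_pos: [0.583, -0.0799, 0.2493]
eef_rot: [1.0, -0.0, 0.003, -0.0]
contact_force: [0.2, 0.1, -0.0]
opening: 0.006
```

>>> send_rows --series '[{"delta_pos": [4,0,0],"turn": 0,"jaw": 1},{"delta_pos": [5,0,0],"turn": 0,"jaw": 1},{"delta_pos": [5,0,0],"turn": 0,"jaw": 1},{"delta_pos": [5,0,0],"turn": 0,"jaw": 1},{"delta_pos": [5,0,0],"turn": 0,"jaw": 1},{"delta_pos": [5,0,0],"turn": 0,"jaw": 1}]'

```text
clock: 18.4
tool_pos: [0.6292, -0.0796, 0.2469]
eef_rot: [1.0, -0.0, -0.001, 0.0]
contact_force: [0.2, -0.4, -0.9]
opening: 0.006
```

```bash
python3 - <<'E'
from h import *
import pickle
D={}
for n in ["wrist","scene","side"]:
    s=r.get_state();print(s["clock"],s["tool_pos"],s["eef_rot"],s["contact_force"],s["opening"])
    cp=vision.camera_params(n);im=vision.snapshot(n);D[n]=dict(im=im,cp=cp)
pickle.dump(D,open("d11.pkl","wb"))
cv2.imwrite("pics/r_w.png",cv2.resize(D["wrist"]["im"],(800,600),interpolation=cv2.INTER_CUBIC))
cv2.imwrite("pics/r_z.png",cv2.resize(D["wrist"]["im"][0:150,180:330],(750,600),interpolation=cv2.INTER_CUBIC))
E
```

```text
18.4 [ 0.62924657 -0.07963447  0.24689323] [ 9.99999836e-01 -1.43622913e-04 -5.54108718e-04  3.48722239e-05] [ 0.15806306 -0.43731616 -0.90445705] 0.006350347353067603
18.45 [ 0.62944728 -0.07957858  0.2470142 ] [ 9.99999927e-01 -1.42543185e-04 -3.52125522e-04  4.01846446e-05] [-0.28011987  0.20722638  0.04177001] 0.0031695834808956424
18.5 [ 0.62967569 -0.07949381  0.24707628] [ 9.99999973e-01 -9.55540889e-05 -2.02702050e-04  5.47365446e-05] [ 0.87185502 -0.05528307 -0.05253804] 0.0042110066868230695
```

View pics/r_w.png

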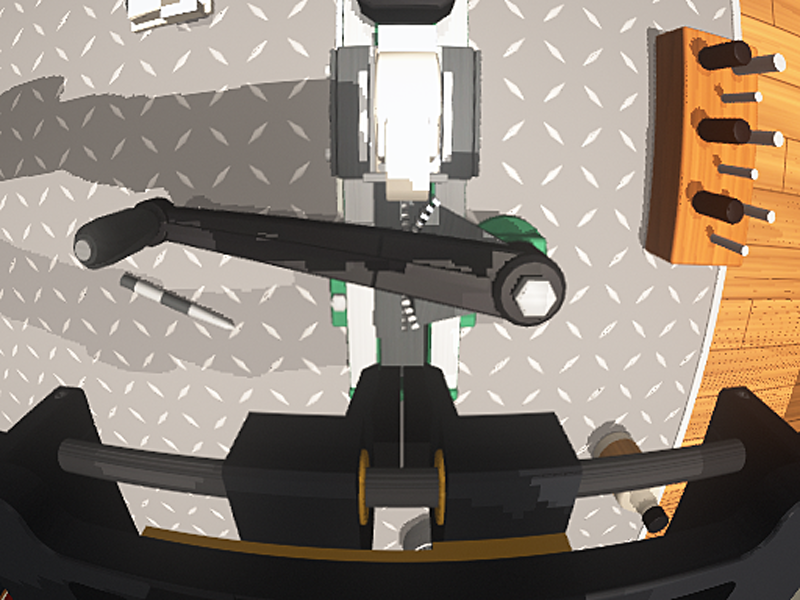

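View pics/r_z.png

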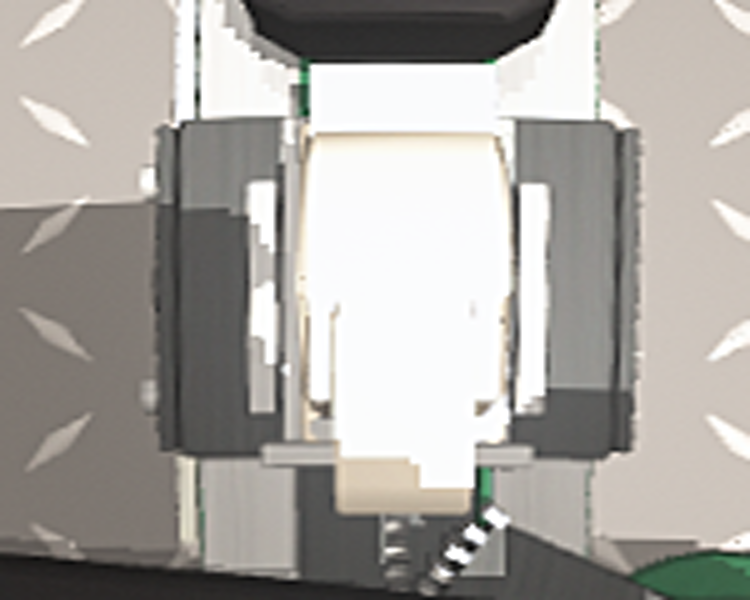

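The nose now meets the sole's lower edge in this slanted view, so I'll look from straight above the gap.

>>> send_rows --series '[{"delta_pos": [0.2,-2.5,0],"turn": 0,"jaw": 1},{"delta_pos": [0.2,-5,0],"turn": 0,"jaw": 1},{"delta_pos": [0.2,-6.8,0],"turn": 0,"jaw": 1},{"delta_pos": [0.2,-7.5,0],"turn": 0,"jaw": 1},{"delta_pos": [0.2,-7.5,0],"turn": 0,"jaw": 1},{"delta_pos": [0.2,-7.5,0],"turn": 0,"jaw": 1},{"delta_pos": [0.2,-7.5,0],"turn": 0,"jaw": 1},{"delta_pos": [0.2,-7.5,0],"turn": 0,"jaw": 1}]'

```text
clock: 19.22
tool_pos: [0.6326, -0.0065, 0.2467]
eef_rot: [1.0, -0.001, 0.0, 0.001]
contact_force: [0.6, -0.2, 0.2]
opening: 0.005
```

```bash
python3 - <<'E'
from h import *
import pickle
D={}
for n in ["wrist"]:
    s=r.get_state();print(s["clock"],s["tool_pos"],s["eef_rot"],s["contact_force"],s["opening"])
    cp=vision.camera_params(n);im=vision.snapshot(n);D[n]=dict(im=im,cp=cp)
pickle.dump(D,open("d12.pkl","wb"))
cv2.imwrite("pics/s_w.png",cv2.resize(D["wrist"]["im"],(800,600),interpolation=cv2.INTER_CUBIC))
cv2.imwrite("pics/s_z.png",cv2.resize(D["wrist"]["im"][60:160,206:306],(600,600),interpolation=cv2.INTER_CUBIC))
E
```

```text
19.2167 [ 0.63258474 -0.00651645  0.24673629] [ 9.99998835e-01 -1.35171665e-03  2.91417775e-06  7.09447349e-04] [ 0.58957488 -0.21156779  0.2442256 ] 0.0050700214708317495
```

View pics/s_z.png

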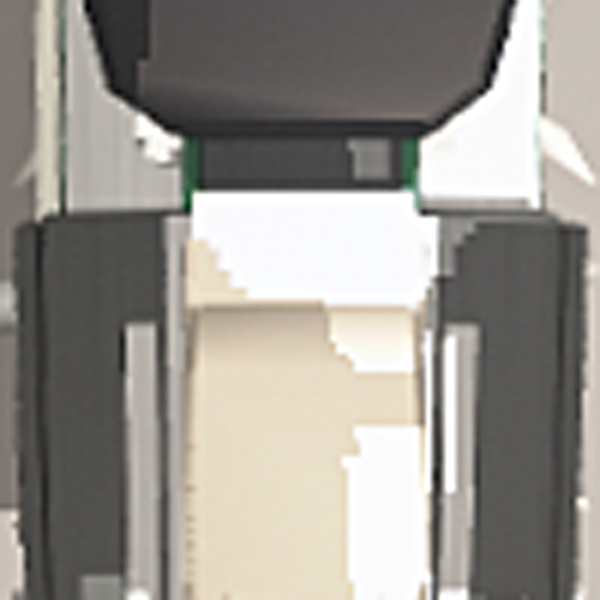

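```bash
python3 - <<'E'
from h import *
import pickle
D=pickle.load(open("d12.pkl","rb"));cp=D["wrist"]["cp"]
f=lambda x,y:(206+(x+.5)/6-.5,60+(y+.5)/6-.5)
print(ray(cp,"wrist",(256,190))[0])
for n,u,z in[("nose L",f(193,191),.106),("nose R",f(417,191),.106),("heel bot",f(300,138),.075),("heel top",f(300,121),.11),("chL f",f(156,324),.068),("chR f",f(446,330),.068)]:print(n,np.round(onz(cp,"wrist",u,z),4))
E
```

```text
[0.63253161 0.07885383 0.38099701]
nose L [0.6156 0.0792 0.106 ]
nose R [0.6496 0.0791 0.106 ]
heel bot [0.6318 0.0882 0.075 ]
heel top [0.6319 0.0897 0.11  ]
chL f [0.6066 0.0559 0.068 ]
chR f [0.6571 0.0548 0.068 ]
```

Gap is now about 9.2 mm (nose y 0.0791, heel face 0.0883), so about 3.2 mm of saddle remains, or about 10 mm at the grip. Going back for a slow final push.

>>> send_rows --series '[{"delta_pos": [-2,1.5,0],"turn": 0,"jaw": 1},{"delta_pos": [-5,3.5,0],"turn": 0,"jaw": 1},{"delta_pos": [-8.5,5.5,0],"turn": 0,"jaw": 1},{"delta_pos": [-12,7.9,0],"turn": 0,"jaw": 1},{"delta_pos": [-15.5,7.9,0],"turn": 0,"jaw": 1},{"delta_pos": [-18,7.9,0],"turn": 0,"jaw": 1},{"delta_pos": [-18,7.9,0],"turn": 0,"jaw": 1},{"delta_pos": [-18,7.9,0],"turn": 0,"jaw": 1}]'

```text
clock: 19.93
tool_pos: [0.4518, -0.0843, 0.2472]
eef_rot: [1.0, -0.001, 0.0, 0.0]
contact_force: [0.2, 0.2, 0.2]
opening: 0.006
```

>>> send_rows --series '[{"delta_pos": [0,0,3],"turn": 0,"jaw": 1},{"delta_pos": [0,0,6],"turn": 0,"jaw": 1},{"delta_pos": [0,0,9],"turn": 0,"jaw": 1},{"delta_pos": [0,0,12],"turn": 0,"jaw": 1},{"delta_pos": [0,0,12],"turn": 0,"jaw": 1},{"delta_pos": [0,0,12],"turn": 0,"jaw": 1},{"delta_pos": [0,0,12],"turn": 0,"jaw": 1},{"delta_pos": [0,0,12],"turn": 0,"jaw": 1}]'

```text
clock: 20.6
tool_pos: [0.4543, -0.0834, 0.1283]
eef_rot: [1.0, -0.0, 0.002, 0.0]
contact_force: [0.1, -0.9, -0.1]
opening: 0.004
```

```bash
python3 - <<'E'
from h import *
import pickle
s=r.get_state();print(s["clock"],s["tool_pos"],s["eef_rot"],s["contact_force"])
cp=vision.camera_params("wrist");im=vision.snapshot("wrist")
s=r.get_state();print(s["clock"],s["tool_pos"],s["eef_rot"],s["contact_force"])
pickle.dump((cp,im),open("d13.pkl","wb"))
cv2.imwrite("pics/t_w.png",cv2.resize(im,(800,600),interpolation=cv2.INTER_CUBIC))
E
```

```text
20.6 [ 0.45426659 -0.08342644  0.12829041] [ 9.99998175e-01 -1.11275497e-04  1.90192051e-03  1.40294812e-04] [ 0.13183764 -0.85940657 -0.109762  ]
20.65 [ 0.4541126  -0.08344782  0.12833993] [ 9.99998117e-01 -1.41289504e-04  1.92937564e-03  1.55255537e-04] [0.05894244 0.10476298 0.69925545]
```

View pics/t_w.png

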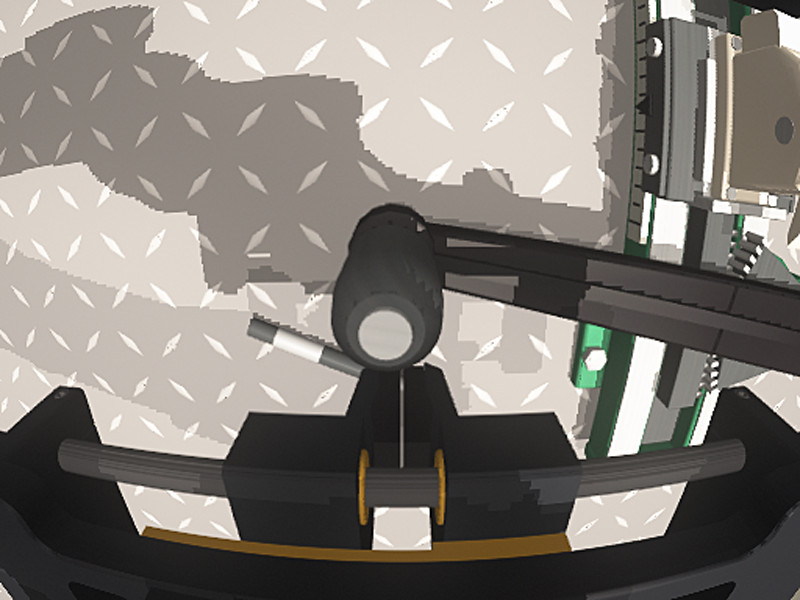

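```bash
python3 - <<'E'
from h import *
import pickle
cp,im=pickle.load(open("d13.pkl","rb"))
print(onz(cp,"wrist",(386*.64,335*.64),.166))
E
```

```text
[ 0.45056905 -0.04040899  0.166     ]
```

>>> send_rows --series '[{"delta_pos": [0,-0.8,0],"turn": 0,"jaw": 1},{"delta_pos": [0,-1.5,0],"turn": 0,"jaw": 1},{"delta_pos": [0,-1.9,0],"turn": 0,"jaw": 1},{"delta_pos": [0,-2.1,0],"turn": 0,"jaw": 1},{"delta_pos": [0,-2.3,0],"turn": 0,"jaw": 1},{"delta_pos": [0,-2.5,0],"turn": 0,"jaw": 1},{"delta_pos": [0,-2.65,0],"turn": 0,"jaw": 1},{"delta_pos": [0,-2.75,0],"turn": 0,"jaw": 1}]'

```text
clock: 21.32
tool_pos: [0.4537, -0.0573, 0.1272]
eef_rot: [1.0, -0.001, 0.001, 0.001]
contact_force: [1.8, -6.7, 1.8]
opening: 0.006
```

>>> send_rows --series '[{"delta_pos": [0,-0.05,0],"turn": 0,"jaw": 1},{"delta_pos": [0,-0.1,0],"turn": 0,"jaw": 1},{"delta_pos": [0,-0.1,0],"turn": 0,"jaw": 1},{"delta_pos": [0,-0.1,0],"turn": 0,"jaw": 1},{"delta_pos": [0,-0.1,0],"turn": 0,"jaw": 1}]'

```text
clock: 21.73
tool_pos: [0.4538, -0.0564, 0.1272]
eef_rot: [1.0, -0.001, 0.001, 0.001]
contact_force: [2.2, -5.8, 2.5]
opening: 0.003
```

```bash
python3 - <<'E'
from h import *
import pickle
s=r.get_state();print(s["clock"],s["tool_pos"],s["eef_rot"],s["contact_force"])
cp=vision.camera_params("wrist");im=vision.snapshot("wrist")
sc=vision.snapshot("scene")
pickle.dump((cp,im,sc),open("d14.pkl","wb"))
cv2.imwrite("pics/u_w.png",np.hstack([cv2.resize(im,(512,384)),cv2.resize(sc[150:270,240:330],(288,384),interpolation=cv2.INTER_CUBIC)]))
E
```

```text
21.7333 [ 0.45384768 -0.05635385  0.12722314] [ 9.99998023e-01 -9.91747615e-04  1.34305597e-03  1.08048396e-03] [ 2.15408733 -5.75153859  2.51551019]
```

View pics/u_w.png

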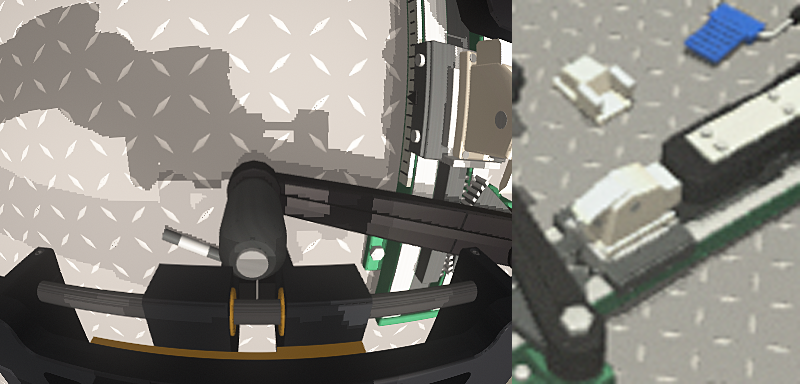

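>>> send_rows --series '[{"delta_pos": [0,-0.1,0],"turn": 0,"jaw": 1},{"delta_pos": [0,-0.18,0],"turn": 0,"jaw": 1},{"delta_pos": [0,-0.25,0],"turn": 0,"jaw": 1},{"delta_pos": [0,-0.25,0],"turn": 0,"jaw": 1},{"delta_pos": [0,-0.25,0],"turn": 0,"jaw": 1},{"delta_pos": [0,-0.25,0],"turn": 0,"jaw": 1}]'

```text
clock: 22.33
tool_pos: [0.4542, -0.0539, 0.1272]
eef_rot: [1.0, -0.001, 0.002, 0.001]
contact_force: [2.6, -6.8, 0.6]
opening: 0.006
```

Now retract and look from straight above the gap.

>>> send_rows --series '[{"delta_pos": [0,0.8,0],"turn": 0,"jaw": 1},{"delta_pos": [0,2,0],"turn": 0,"jaw": 1},{"delta_pos": [0,2.5,-3],"turn": 0,"jaw": 1},{"delta_pos": [0,2.5,-7],"turn": 0,"jaw": 1},{"delta_pos": [0,2.5,-11],"turn": 0,"jaw": 1},{"delta_pos": [3,1,-12],"turn": 0,"jaw": 1},{"delta_pos": [7,-1,-12],"turn": 0,"jaw": 1},{"delta_pos": [11,-3,-12],"turn": 0,"jaw": 1}]'

```text
clock: 23.0
tool_pos: [0.5581, -0.0249, 0.2486]
eef_rot: [1.0, -0.001, 0.001, 0.0]
contact_force: [0.9, 0.2, -0.6]
opening: 0.005
```

>>> send_rows --series '[{"delta_pos": [3.5,-1,0],"turn": 0,"jaw": 1},{"delta_pos": [6.8,-2,0],"turn": 0,"jaw": 1},{"delta_pos": [6.8,-2,0],"turn": 0,"jaw": 1},{"delta_pos": [6.8,-2,0],"turn": 0,"jaw": 1},{"delta_pos": [6.8,-2,0],"turn": 0,"jaw": 1},{"delta_pos": [6.8,-2,0],"turn": 0,"jaw": 1},{"delta_pos": [6.8,-2,0],"turn": 0,"jaw": 1},{"delta_pos": [6.8,-2,0],"turn": 0,"jaw": 1}]'

```text
clock: 23.67
tool_pos: [0.6243, -0.0056, 0.247]
eef_rot: [1.0, -0.0, -0.0, 0.0]
contact_force: [-0.4, -0.5, -0.5]
opening: 0.006
```

```bash
python3 - <<'E'
from h import *
import pickle
D={}
for n in ["wrist","scene","side"]:
    s=r.get_state();print(s["clock"],s["tool_pos"],s["eef_rot"],s["contact_force"],s["opening"])
    cp=vision.camera_params(n);im=vision.snapshot(n);D[n]=dict(im=im,cp=cp)
pickle.dump(D,open("d15.pkl","wb"))
cv2.imwrite("pics/v_w.png",cv2.resize(D["wrist"]["im"],(800,600),interpolation=cv2.INTER_CUBIC))
cv2.imwrite("pics/v_z.png",cv2.resize(D["wrist"]["im"][50:150,206:306],(600,600),interpolation=cv2.INTER_CUBIC))
cv2.imwrite("pics/v_s.png",cv2.resize(D["scene"]["im"][120:300,160:400],(800,600),interpolation=cv2.INTER_CUBIC))
E
```

```text
23.6667 [ 0.62430281 -0.00563099  0.2470203 ] [ 9.99999899e-01 -3.45020904e-04 -2.32690348e-04  1.70428957e-04] [-0.36193577 -0.54729507 -0.4764376 ] 0.005959124788431901
23.7167 [ 0.62449569 -0.00547387  0.24702047] [ 9.99999950e-01 -2.66841277e-04 -1.29145043e-04  1.13197661e-04] [-0.4960035  -0.21602093 -0.71543908] 0.007933095397076956
23.7667 [ 0.6246908  -0.00533879  0.24701467] [ 9.99999980e-01 -1.89446885e-04 -1.58353273e-05  6.58872323e-05] [-0.48712553 -0.72524817  0.61243221] 0.007911188560636483
```

View pics/v_z.png

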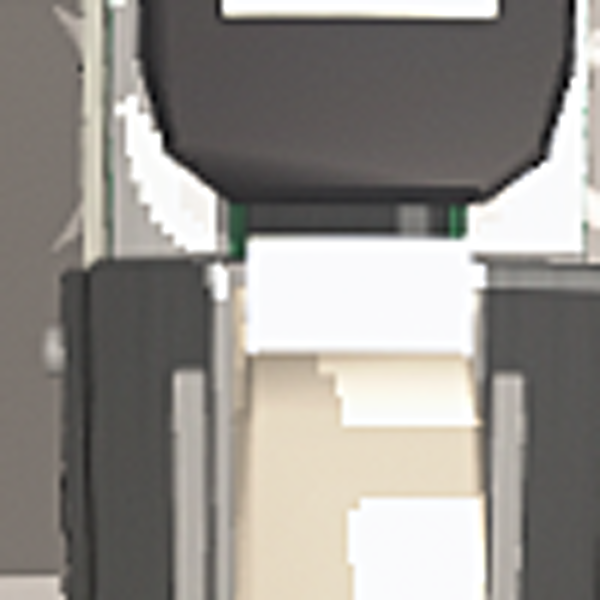

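View pics/v_w.png

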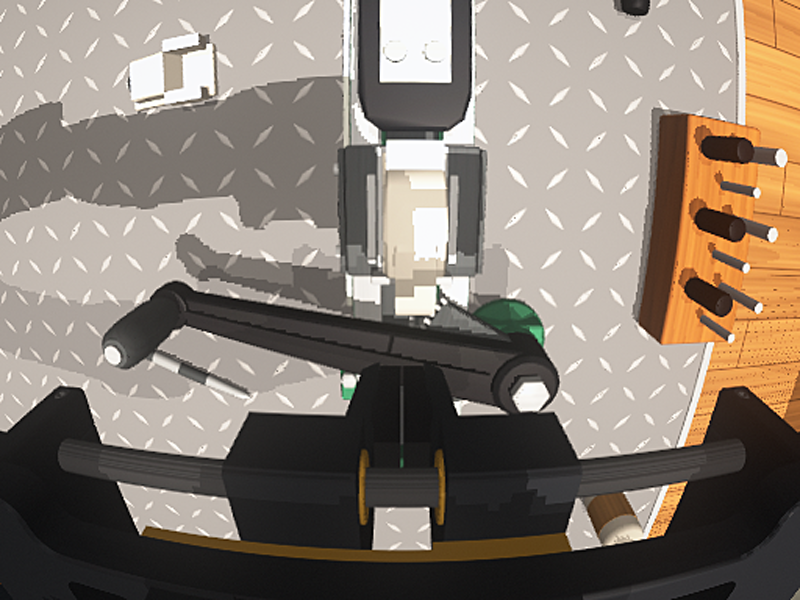

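View pics/v_s.png

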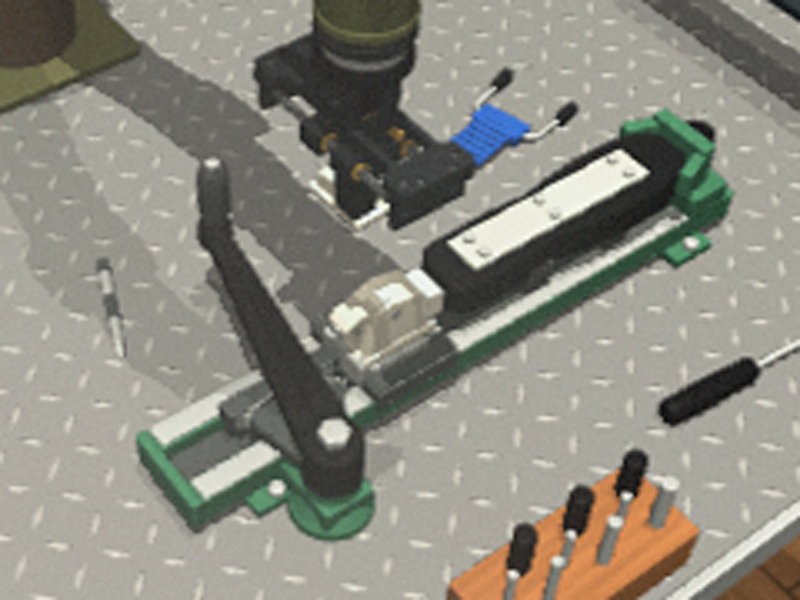

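```bash
python3 - <<'E'
from h import *
import pickle
D=pickle.load(open("d15.pkl","rb"));cp=D["wrist"]["cp"]
f=lambda x,y:(206+(x+.5)/6-.5,50+(y+.5)/6-.5)
im=D["wrist"]["im"];print(im[78:94,255].max(axis=1),im[78:94,262].max(axis=1))
for n,u,z in[("nose L",f(246,237),.106),("nose R",f(470,237),.106),("heel bot",f(340,204),.075),("heel top",f(340,188),.11),("heelbot L",f(228,204),.075),("heelbot R",f(475,204),.075),("chL f",f(203,370),.068),("chR f",f(494,372),.068)]:print(n,np.round(onz(cp,"wrist",u,z),4))
E
```

```text
[ 82  76  69  58  52  44  71  76  73  68  54 172 255 255 252 252] [ 94  85  81  58  55  48  70  75  73  71  56 176 255 255 252 252]
nose L [0.6151 0.0823 0.106 ]
nose R [0.6491 0.0825 0.106 ]
heel bot [0.6299 0.0882 0.075 ]
heel top [0.6293 0.0897 0.11  ]
heelbot L [0.6111 0.0883 0.075 ]
heelbot R [0.6527 0.0885 0.075 ]
chL f [0.6063 0.0593 0.068 ]
chR f [0.657  0.0592 0.068 ]
```

The gap reads about 5.9 mm, the heel piece is tight to the backstop (nose lies 23 mm ahead of the cheek ends, as designed), and the gripper stands clear. Handing in.

```bash
python3 -c "
from plant import r,order
s=r.get_state();print(s['clock'],s['contact_force'],abs(s['qd']).max());print(order.finish_job())"
```

```text
23.8167 [ 0.18109461 -0.6958679  -0.75072821] 0.006189569206290158
the job is handed in; nothing more can be done
None
```

The heel piece is on the saddle between the cheeks, nose towards the sole, and stands about 6 mm short of it. I handed the job in at 23.8 s of the 61 s limit, with the arm clear and no contact force beyond noise.

- **Placing:** I slid the heel piece back until it met the backstop. It held at 6 N with no further movement, and then I let go.
- **Lever:** I pushed the grip slowly towards the sole with closed fingers in several stages. After the next-to-last stage I measured the gap from above as about 9.2 mm, then made the final push.
- **Last check:** From above, the nose was at y = 0.0824 m and the lower edge of the heel face at 0.0883 m, a gap of about 5.9 mm. The cheek ends agreed with that nose position to 0.1 mm, so the heel piece had not come off the backstop.
- **Disagreement:** The upper edge of the heel face, which is harder to see, read 0.0897 m, which would make the gap about 7 mm.
- **Bystanders:** The arm never touched the toe piece, ski brake, tin or punch. I did not measure their positions again at the end.

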